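Walk the heavy tube block round to the reader fence

ROBOT

A 7-joint arm with a two-finger parallel gripper is mounted at the origin on the work surface. World frame = base frame: x ahead of the robot, y to its left, z up, the work surface at z = 0. Lengths are in mm, angles in rad, forces in N, time in s.
With the tool pointing down it reaches from about 425 to 1025 mm from the base axis. Payload 9.4 kg.
Tool frame: the origin (TCP) lies midway between the tips of the shut fingers; the grasp point (between the pads) lies 19 mm behind it; x points along the fingers, y is the direction in which the jaws open and shut, and the axes are right-handed (so a half turn about x gives the same grasp; the last joint's range is limited). The gripper opens to 85 mm and grips with 20 to 120 N. Pads are 22 mm wide; open, the fingers measure 114 mm over their backs; the gripper's body (76 mm by 85 mm) begins 54 mm behind the grasp point. The pads swing forward as they close: fully open they stand 13 mm farther back than shut.
Start: joints at [-1.397, 0.599, -0.003, 1.599, 0.002, 0.943, -0.08], TCP at [179.935, 702.316, 203.375] pointing down, gripper open.
Joint ranges: [-2.57, 2.57], [-0.35, 1.97], [-1.29, 1.29], [0.11, 2.56], [-1.05, 4.19], [0.11, 1.86], [-2.63, 2.63]. Speed limits (rad/s): [2.22, 2.22, 3.01, 3.01, 3.14, 3.14, 3.14].

INTERFACE

Orientations are given as a 3x3 rotation matrix whose columns are the frame's x, y, z axes.
In Python, from cell import telemetry, camera, robot gives the robot as it stands. The module is installed in compiled form; this text tells all that it offers.
- The arm moves only by the tool move_arm, never from a script. Its arguments are lists of equal length, an entry for each row: "slide": the shift along the tool's x, y, z in m, a list of three; "turn": the turn, a rotation vector about the tool's x, y, z in degrees, a list of three; "gripper": the opening in per cent of the stroke, from 0 (shut) to 100 (fully open). In form: {"slide": [[dx, dy, dz], ...], "turn": [[wx, wy, wz], ...], "gripper": [gripper, ...]}. A call has exactly 8 rows; each row shifts and turns the commanded pose from where the row before left it, along the tool's axes as they then stand; what a row does not reach is not made up. A row lasts 1/12 s, in which the tool goes at most 41.7 mm and 7.16 degrees, less where a joint would pass 70% of its speed; a pose out of reach is approached as far as the arm can. A call with a gripper value outside its range is refused whole. The fingers move at their own pace and stop on an object; "squeeze" is the grip in N (left out, the last holds). Time passes only in rows, so rows that do not move let the fingers close, or fill a call up. It gives the time, the measured TCP pose, the force and the opening at its end, in the units of the state.
- telemetry.observe(): the state, without advancing time (a new reading comes with each control period).
- camera(name): name is "scene" or "top" or "wrist"; returns a dict with "color" (400x640x3 uint8, blue, green, red), "z_map" (400x640 float32, mm along the optical axis (not along the pixel's ray), 0 where there is no reading), "mtx" (3x3 intrinsics, pixels), "dist" ([k1, k2, p1, p2, k3] as OpenCV has them; the pictures are not rectified), "pose" (4x4, takes a point from camera to world coordinates); the wrist camera has in their place "mount" (4x4, takes a point from camera to tool coordinates, whose origin is the TCP and whose axes are the tool frame's). Camera axes: x right, y up, looking along -z (the intrinsics and any distortion apply to the point x, -y, -z); pixel columns grow to the right and rows downward; lengths in mm; the calibration is good to about 2 mm. A picture is of the moment at which its call begins: read the wrist's pose just before it.
- robot.finish_job(): hands the job in, once; it reports no verdict.
The state is a dict: "time": time; "joint_pos": joint angles; "joint_vel": joint speeds; "tau": joint torques, N m; "eef_pos": TCP position; "orientation": TCP orientation; "ft_force": force on the tool from outside, world axes, zero at the start; "ft_torque": the same for the moment, N m; "gripper_width": finger opening in mm.
Only numpy, scipy, OpenCV 4.12 (cv2) and the standard library are available. Lean on these libraries where they do the work, as an engineer would, in place of code of your own. Each camera call takes 0.05 s, during which the arm holds its last target.

TASK

The heavy aluminium tube block stands end-on to the steel fence of the tube reader. Without pinching or lifting it, walk it round on the bench with gentle fingertip pushes, nudging one corner and then another, until a long side (either one) faces the fence, and only then push that side flat against the fence, all of it within the fence's length, and move clear. Do not let the block bump the fence while it is still askew by more than about 20 degrees, and do not touch the tubes standing in it or disturb the rack, the box and the bottle beside the work.

Things in the scene. Friction and masses are not known exactly. Their poses are not given: they have to be found in the camera images.
- block: Solid drilled aluminium block, 90 (its x) x 130 (its y, the long axis) x 38 mm high (z), about 0.6 to 0.95 kg, sliding on the bench under pushes of about 4 to 14 N. Origin at the centre of its underside, on the bench. Its long sides are the faces at x = -45 and x = +45 mm; either may go to the fence. At the start its long axis points towards the fence within about 30 degrees.
- tubes: Five small capped tubes fixed in the middle wells of the block, standing 14 mm above its top (up to 52 mm above the bench), all within 17 mm in x and 37 mm in y of its centre. Same origin and axes as the block. Not to be touched.
- fence: Fixed stop: upright steel strip 240 mm long (along its y) and 30 mm high, on the front of a low grey reader housing 40 mm high. Origin at the middle of the working face, at bench height; the face is the plane x = 0, the block comes from the -x side, the housing reaches to x = +81 mm.
- rack: Bystander: blue tube rack 110 x 110 x 45 mm high, loose. Origin at the centre of its underside.
- storage_box: Bystander: light blue freezer box 114 x 114 x 77 mm high, loose. Origin at the centre of its underside.
- bottle: Bystander: small bottle, 48 mm diameter, 100 mm high, loose. Origin at the centre of its underside.
Mind the look-alikes: they are no part of the job. Leave any orange look-alike of the block alone.

How it is judged:
By the outcome, as a careful person would: the job done as asked, in the order asked, and still so for the second after the job is handed in, with the robot touching nothing.
It also fails if it takes over 64 s, if anything falls off the work surface, if the arm or the gripper's body presses on something with over 40 N, if the wrist force passes 120 N, or if a joint passes its speed limit or range.

## Working session

There is one attempt and no reset: what is moved stays moved. The work goes in short steps, Python scripts to look and compute and a tool call to move; the robot and the scene stay as the last step left them, time stands still between calls to the robot, and variables do not carry over. Pictures are saved under pics/ and viewed, and the job is handed in when it is done.

Besides the shell and the picture viewer there is one more tool, called after "Request:" in YAML: its name, and indented under it one key for each argument. move_arm: Moves the arm, as the interface text tells. Its arguments: {"type":"object","properties":{"slide":{"type":"array"},"turn":{"type":"array"},"gripper":{"type":"array"},"squeeze":{"type":"number"}},"required":["slide","turn","gripper"]}

```bash
mkdir -p pics; python3 - <<'E'
from cell import telemetry,camera,robot
import cv2,numpy as np,pickle
s=telemetry.observe();print(s)
for n in("scene","top"):
    c=camera(n);cv2.imwrite(f"pics/{n}0.png",c["color"]);pickle.dump(c,open(n+"0.pkl","wb"));print(n,c["mtx"],c["dist"],c["pose"])
E
```

```text
{'time': 0.0, 'joint_pos': array([-1.39668517,  0.60016861, -0.00255395,  1.6001303 ,  0.00180728,
        0.94287471, -0.07979321]), 'joint_vel': array([ 6.32528269e-05, -2.37025945e-04,  5.67256987e-04,  8.11537820e-04,
       -2.75212817e-03,  1.36419321e-03,  5.65488886e-04]), 'tau': array([-1.50996122e-03, -7.76449227e+01,  1.56468853e+00, -2.57996517e+01,
        1.23923706e-02,  9.05682275e-03,  3.05983735e-05]), 'eef_pos': array([179.82594147, 701.81747298, 202.48526358]), 'orientation': array([[-2.50371102e-04,  2.48113648e-01,  9.68730899e-01],
       [-1.55881610e-03,  9.68729656e-01, -2.48113732e-01],
       [-9.99998754e-01, -1.57219383e-03,  1.44221638e-04]]), 'ft_force': array([-0.16533174,  0.02727173,  0.62926725]), 'ft_torque': array([0.04259978, 0.02706052, 0.03642585]), 'gripper_width': 85.37897168304227}
scene [[394.24717828   0.         325.11830867]
 [  0.         394.24717828 200.98342176]
 [  0.           0.           1.        ]] [-0.05068963  0.          0.          0.          0.        ] [[ 8.73497889e-01 -2.46207502e-01  4.19980124e-01  9.04932034e+02]
 [ 4.86737189e-01  4.58335058e-01 -7.43650377e-01 -5.59542367e+02]
 [-9.39931277e-03  8.53996979e-01  5.20193053e-01  4.70334096e+02]
 [ 0.00000000e+00  0.00000000e+00  0.00000000e+00  1.00000000e+00]]
top [[513.45895006   0.         326.17968507]
 [  0.         513.45895006 201.28546795]
 [  0.           0.           1.        ]] [-0.03675357  0.          0.          0.          0.        ] [[-1.66248124e-02  9.90475256e-01 -1.36683510e-01  4.39734333e+02]
 [-9.99841425e-01 -1.55957386e-02  8.59637703e-03  3.85403918e+01]
 [ 6.38281845e-03  1.36804749e-01  9.90577468e-01  1.14337293e+03]
 [ 0.00000000e+00  0.00000000e+00  0.00000000e+00  1.00000000e+00]]
```

View pics/top0.png

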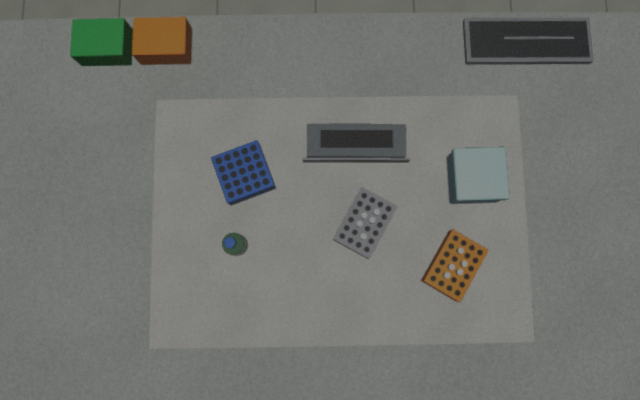

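View pics/scene0.png

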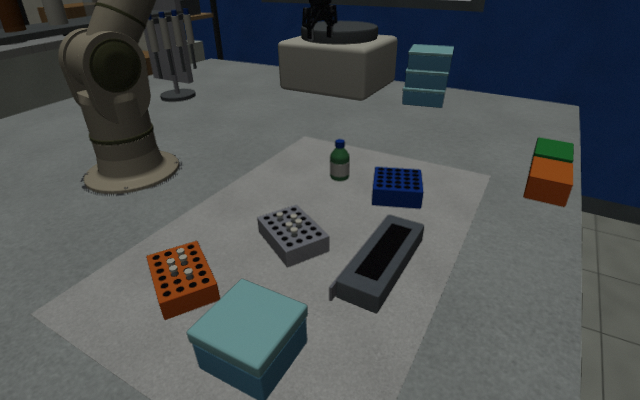

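Top view: the grey block is at (365,222). The fence strip runs (303,159)–(408,159) on the dark housing. The rack is at (243,172), the bottle at (234,243) and the box at (480,175).

Things that could be taken for the block: the grey one at (365,222), the orange look-alike at (456,265), the blue rack at (243,172) and the grey tray at (528,40). I choose the grey one, since it is aluminium with white tubes. Next I'll check it in a close crop.

```bash
cat > h.py <<'E'
import cv2,numpy as np
def unproj(c,uv,z):
    uv=np.array(uv,float).reshape(-1,1,2)
    p=cv2.undistortPoints(uv,c["mtx"],np.array(c["dist"])).reshape(-1,2)
    d=np.c_[p[:,0],-p[:,1],-np.ones(len(p))]@c["pose"][:3,:3].T
    o=c["pose"][:3,3]
    t=(z-o[2])/d[:,2]
    return o+d*t[:,None]
def pts(c):
    z=c["z_map"];h,w=z.shape
    u,v=np.meshgrid(np.arange(w),np.arange(h))
    p=cv2.undistortPoints(np.stack([u,v],-1).reshape(-1,1,2).astype(float),c["mtx"],np.array(c["dist"])).reshape(-1,2)
    Z=z.reshape(-1,1)
    P=np.c_[p[:,0],-p[:,1],-np.ones(len(p))]*Z
    return (P@c["pose"][:3,:3].T+c["pose"][:3,3]).reshape(h,w,3)
def block(c,lo=(470,-320),hi=(1000,300),exclude=None):
    """grey pixels with height 30-45mm, bounded; returns rect"""
    P=pts(c);col=c["color"].astype(int)
    sat=col.max(2)-col.min(2)
    m=(sat<22)&(P[...,2]>26)&(P[...,2]<60)&(c["z_map"]>0)
    m&=(P[...,0]>lo[0])&(P[...,0]<hi[0])&(P[...,1]>lo[1])&(P[...,1]<hi[1])
    m=m.astype(np.uint8)
    return m,P
def face(th):return np.degrees(th)
E
python3 - <<'E'
import pickle,cv2,numpy as np
from h import *
c=pickle.load(open("top0.pkl","rb"))
im=c["color"];cv2.imwrite("pics/crop0.png",cv2.resize(im[100:320,200:520],None,fx=2.4,fy=2.4,interpolation=cv2.INTER_CUBIC))
P=pts(c)
for n,(u,v) in dict(bench=(300,250),block=(365,222),house=(340,130),rack=(243,172),box=(480,175),bottle=(231,241),strip=(340,159)).items(): print(n,P[v,u].round(1))
m,P=block(c)
n,l,st,ce=cv2.connectedComponentsWithStats(m)
for i in range(1,n):
    if st[i,4]>50: 
        ct=max(cv2.findContours((l==i).astype(np.uint8),0,1)[0],key=cv2.contourArea)
        r=cv2.minAreaRect(ct);b=cv2.boxPoints(r);print(i,st[i],r);print(unproj(c,b,38).round(1))
E
```

```text
bench [489.1  88.3   4.6]
block [545.9 -54.4  36.2]
house [749.9  -4.2  43. ]
rack [658.1 208.7  46.7]
box [ 637.8 -297.7   78.4]
bottle [505.4 224.1 100. ]
strip [687.1  -3.2  31.7]
10 [ 303  124  108   37 3655] ((356.4999694824219, 142.0), (106.99998474121094, 35.99999237060547), -0.0)
[[ 684.6   78.4   38. ]
 [ 766.3   77.5   38. ]
 [ 763.  -160.5   38. ]
 [ 681.1 -157.2   38. ]]
20 [448 153  37  50 194] ((456.0127258300781, 184.78265380859375), (58.82175827026367, 26.928804397583008), 54.688785552978516)
[[ 661.4 -196.2   38. ]
 [ 695.7 -246.6   38. ]
 [ 587.5 -315.9   38. ]
 [ 554.1 -265.8   38. ]]
52 [ 334  187   64   71 2493] ((365.10089111328125, 222.66973876953125), (41.856239318847656, 60.14295196533203), 28.300756454467773)
[[ 509.6   16.9   38. ]
 [ 624.2  -47.5   38. ]
 [ 579.2 -126.5   38. ]
 [ 465.8  -61.3   38. ]]
57 [231 234  16  22  70] ((240.28219604492188, 246.32179260253906), (11.169353485107422, 22.828201293945312), 20.85445785522461)
[[479.3 234.9  38. ]
 [524.8 217.7  38. ]
 [515.9 195.1  38. ]
 [470.4 212.4  38. ]]
```

View pics/crop0.png

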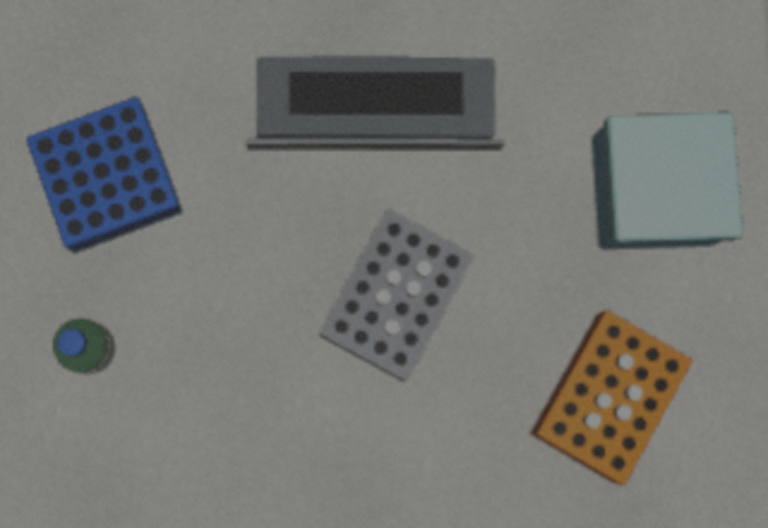

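The crop shows the grey block with white tubes; the orange one is the decoy. The block's centre is about (545,-55) and its long axis is about -29° from +x, so it needs about 61° clockwise. The fence face is at x≈682 with its middle near y≈-40. I'll move in with the fingers shut.

Request:
move_arm:
  slide:
    - [0,0,0]
    - [0,0,0]
    - [0,-0.0335,0.0215]
    - [0,-0.0335,0.0215]
    - [0,-0.0335,0.0215]
    - [0,-0.0335,0.0215]
    - [0,-0.0335,0.0215]
    - [0,-0.0335,0.0215]
  turn:
    - [-7.15,0,0]
    - [-7.15,0,0]
    - [0,0,0]
    - [0,0,0]
    - [0,0,0]
    - [0,0,0]
    - [0,0,0]
    - [0,0,0]
  gripper: [0,0,0,0,0,0,0,0]

```text
time: 0.77
eef_pos: [309.3, 499.2, 203.1]
orientation: [[-0.0, 0.001, 1.0], [-0.001, 1.0, -0.001], [-1.0, -0.001, -0.0]]
ft_force: [1.2, 0.5, 0.3]
gripper_width: 0.1
```

```bash
python3 - <<'E'
import pickle
from h import *
c=pickle.load(open("top0.pkl","rb"))
# fence front edge: columns; bench->strip transition along rows 150-170
P=pts(c)
for u in range(306,408,12):
    print(u,[(v,P[v,u,0].round(),P[v,u,2].round()) for v in range(157,164)], c["color"][156:165,u].mean(1).astype(int))
print(unproj(c,[[306,161],[405,161],[303,159.5],[409,159.5]],30))
E
```

```text
306 [(157, np.float64(699.0), np.float64(3.0)), (158, np.float64(690.0), np.float64(32.0)), (159, np.float64(688.0), np.float64(34.0)), (160, np.float64(688.0), np.float64(21.0)), (161, np.float64(687.0), np.float64(18.0)), (162, np.float64(688.0), np.float64(2.0)), (163, np.float64(686.0), np.float64(1.0))] [105  95 104  99  65  60  89 123 125]
318 [(157, np.float64(693.0), np.float64(29.0)), (158, np.float64(690.0), np.float64(31.0)), (159, np.float64(688.0), np.float64(30.0)), (160, np.float64(687.0), np.float64(25.0)), (161, np.float64(687.0), np.float64(16.0)), (162, np.float64(687.0), np.float64(5.0)), (163, np.float64(685.0), np.float64(4.0))] [ 59  71 101 100  65  59  93 129 131]
330 [(157, np.float64(693.0), np.float64(28.0)), (158, np.float64(690.0), np.float64(30.0)), (159, np.float64(687.0), np.float64(32.0)), (160, np.float64(686.0), np.float64(26.0)), (161, np.float64(686.0), np.float64(18.0)), (162, np.float64(686.0), np.float64(5.0)), (163, np.float64(684.0), np.float64(3.0))] [ 60  71  96  91  61  63  92 128 132]
342 [(157, np.float64(692.0), np.float64(29.0)), (158,
[... 1522 characters left out ...]
 (161, np.float64(684.0), np.float64(18.0)), (162, np.float64(683.0), np.float64(13.0)), (163, np.float64(682.0), np.float64(7.0))] [ 73  70  95  92  65  55  82 124 128]
402 [(157, np.float64(689.0), np.float64(32.0)), (158, np.float64(688.0), np.float64(29.0)), (159, np.float64(685.0), np.float64(33.0)), (160, np.float64(684.0), np.float64(28.0)), (161, np.float64(683.0), np.float64(21.0)), (162, np.float64(682.0), np.float64(13.0)), (163, np.float64(683.0), np.float64(1.0))] [ 70  64  85  90  66  53  84 122 127]
[[ 684.05223786   72.03615373   30.        ]
 [ 680.78436855 -147.39920444   30.        ]
 [ 687.54558155   78.63908638   30.        ]
 [ 684.05388577 -156.43013896   30.        ]]
```

Request:
move_arm:
  slide:
    - [0,-0.034,0.022]
    - [0,-0.034,0.022]
    - [0,-0.034,0.022]
    - [0,-0.034,0.022]
    - [0,-0.034,0.022]
    - [0,-0.034,0.022]
    - [0,-0.034,0.022]
    - [0,-0.034,0.022]
  turn:
    - [0,0,0]
    - [0,0,0]
    - [0,0,0]
    - [0,0,0]
    - [0,0,0]
    - [0,0,0]
    - [0,0,0]
    - [0,0,0]
  gripper: [0,0,0,0,0,0,0,0]

```text
time: 1.43
eef_pos: [485.0, 227.0, 203.3]
orientation: [[-0.0, 0.001, 1.0], [-0.0, 1.0, -0.001], [-1.0, -0.0, -0.0]]
ft_force: [0.8, 0.0, 0.4]
gripper_width: -0.5
```

Request:
move_arm:
  slide:
    - [0,-0.033,0.022]
    - [0,-0.033,0.022]
    - [0,-0.033,0.022]
    - [0,-0.033,0.022]
    - [0,-0.033,0.022]
    - [0,-0.033,0.022]
    - [0,-0.033,0.017]
    - [0,0,0]
  turn:
    - [0,0,0]
    - [0,0,0]
    - [0,0,0]
    - [0,0,0]
    - [0,0,0]
    - [0,0,0]
    - [0,0,0]
    - [0,0,0]
  gripper: [0,0,0,0,0,0,0,0]

```text
time: 2.1
eef_pos: [635.7, -11.4, 203.0]
orientation: [[0.001, 0.01, 1.0], [-0.004, 1.0, -0.01], [-1.0, -0.004, 0.001]]
ft_force: [0.2, 0.1, 1.0]
gripper_width: 0.0
```

Request:
move_arm:
  slide:
    - [0.035,0,0]
    - [0.035,0,0]
    - [0.035,0,0]
    - [0.03,0,0]
    - [0.025,0,0]
    - [0.018,0,0]
    - [0.01,0,0]
    - [0,0,0]
  turn:
    - [0,0,0]
    - [0,0,0]
    - [0,0,0]
    - [0,0,0]
    - [0,0,0]
    - [0,0,0]
    - [0,0,0]
    - [0,0,0]
  gripper: [0,0,0,0,0,0,0,0]

```text
time: 2.77
eef_pos: [631.5, -2.0, 13.1]
orientation: [[-0.004, 0.001, 1.0], [-0.0, 1.0, -0.001], [-1.0, -0.0, -0.004]]
ft_force: [0.4, -0.1, 0.4]
gripper_width: -0.1
```

```bash
cat > look.py <<'E'
import sys,pickle
from cell import telemetry,camera
from h import *
n=sys.argv[1]
s=telemetry.observe();print("t",round(s["time"],2),"tcp",s["eef_pos"].round(1),"F",s["ft_force"].round(1))
c=camera("top");pickle.dump(c,open(f"top_{n}.pkl","wb"))
im=c["color"];cv2.imwrite(f"pics/top_{n}.png",cv2.resize(im[100:320,180:520],None,fx=2.3,fy=2.3,interpolation=cv2.INTER_CUBIC))
s2=camera("scene");cv2.imwrite(f"pics/scene_{n}.png",s2["color"]);pickle.dump(s2,open(f"scene_{n}.pkl","wb"))
E
python3 look.py a
```

```text
t 2.77 tcp [631.5  -2.   13.1] F [ 0.4 -0.1  0.4]
```

View pics/top_a.png

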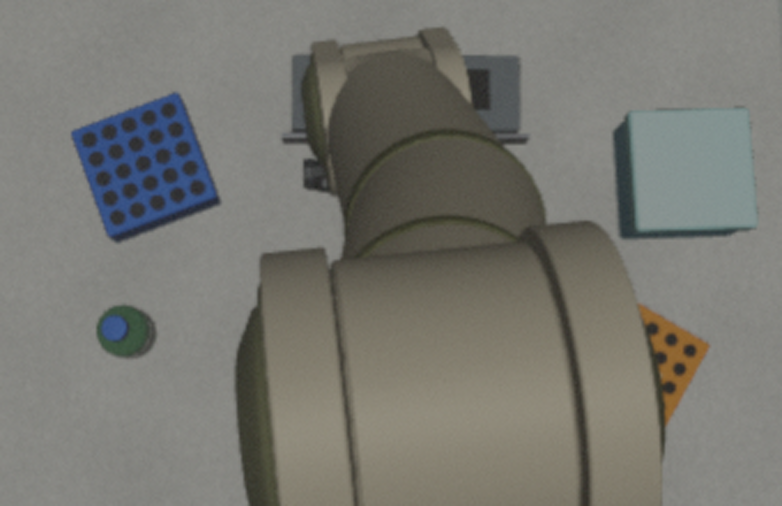

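View pics/scene_a.png

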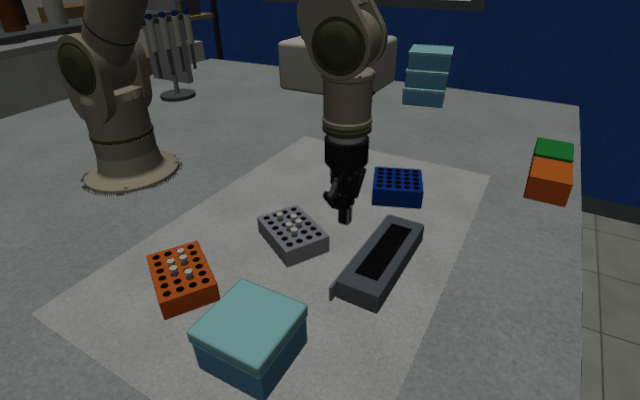

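```bash
cat >> h.py <<'E'
def pose_scene(c,guess,ang=None,r=100,deb=None):
    """block top face: pixels at height 33..44 near guess, low saturation; rect fit on the plane z=38"""
    P=pts(c);col=c["color"].astype(int);sat=col.max(2)-col.min(2)
    m=(c["z_map"]>0)&(np.hypot(P[...,0]-guess[0],P[...,1]-guess[1])<r)&(P[...,2]>31)&(P[...,2]<60)&(sat<28)&(P[...,0]<684)
    m=cv2.morphologyEx(m.astype(np.uint8),cv2.MORPH_CLOSE,np.ones((5,5),np.uint8))
    m=cv2.morphologyEx(m,cv2.MORPH_OPEN,np.ones((5,5),np.uint8))
    n,l,st,ce=cv2.connectedComponentsWithStats(m)
    i=1+np.argmax(st[1:,4]);m=(l==i).astype(np.uint8)
    ct=max(cv2.findContours(m,0,1)[0],key=cv2.contourArea)
    if deb:
        o=c["color"].copy();cv2.drawContours(o,[ct],-1,(0,0,255),1);x,y,w,h=cv2.boundingRect(ct)
        cv2.imwrite(deb,cv2.resize(o[max(0,y-40):y+h+40,max(0,x-60):x+w+60],None,fx=3,fy=3))
    W=unproj(c,ct.reshape(-1,2),38)[:,:2].astype(np.float32)
    b=cv2.minAreaRect(W);q=cv2.boxPoints(b)
    e=[q[1]-q[0],q[2]-q[1]]
    a=max(e,key=np.linalg.norm);th=np.degrees(np.arctan2(a[1],a[0]))
    th=(th+180)%180-180   # in (-180,0]
    return np.array(b[0]),th,b[1]
def rep(ctr,th):
    a=np.array([np.cos(np.radians(th)),np.sin(np.radians(th))]);n=np.array([-a[1],a[0]])
    print("ctr",ctr.round(1),"th",round(th,1))
    for nm,s,t in(("far-left",65,45),("far-right",65,-45),("near-left",-65,45),("near-right",-65,-45)): print(nm,(ctr+s*a+t*n).round(1))
    print("a",a.round(3),"n",n.round(3))
E
python3 - <<'E'
import pickle
from h import *
c=pickle.load(open("scene_a.pkl","rb"))
r=pose_scene(c,(545,-55),deb="pics/da.png");print(r);rep(r[0],r[1])
E
```

```text
(array([545.97088623, -54.46751404]), np.float32(-30.025711), (94.73004150390625, 140.72984313964844))
ctr [546.  -54.5] th -30.0
far-left [624.8 -48. ]
far-right [ 579.7 -126. ]
near-left [512.2  17. ]
near-right [467.2 -60.9]
a [ 0.866 -0.5  ] n [0.5   0.866]
```

View pics/da.png

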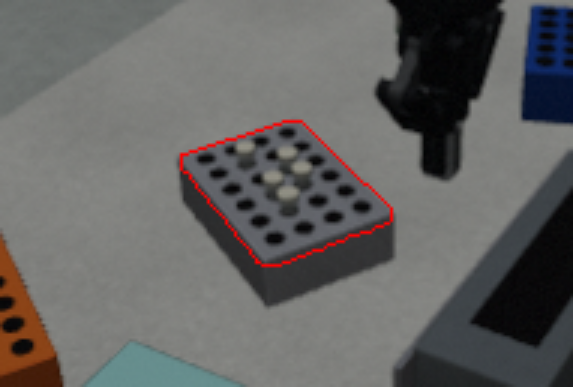

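The red contour fits the block's top face well; the scene-camera fit of (546,-54), -30° agrees with the top view. First gentle push: the far-left corner, in direction -n.

Request:
move_arm:
  slide:
    - [0,-0.0032,-0.0018]
    - [0,-0.0032,-0.0018]
    - [0,-0.0032,-0.0018]
    - [0,-0.0032,-0.0018]
    - [0,-0.0026,-0.0015]
    - [0,-0.0026,-0.0015]
    - [0,-0.0026,-0.0015]
    - [0,-0.0026,-0.0015]
  turn:
    - [0,0,0]
    - [0,0,0]
    - [0,0,0]
    - [0,0,0]
    - [0,0,0]
    - [0,0,0]
    - [0,0,0]
    - [0,0,0]
  gripper: [0,0,0,0,0,0,0,0]

```text
time: 3.53
eef_pos: [619.7, -25.7, 15.4]
orientation: [[0.0, 0.001, 1.0], [0.0, 1.0, -0.001], [-1.0, 0.0, 0.0]]
ft_force: [-0.6, -0.3, 0.6]
gripper_width: -0.3
```

Request:
move_arm:
  slide:
    - [0,-0.003,-0.0017]
    - [0,-0.003,-0.0017]
    - [0,-0.003,-0.0017]
    - [0,-0.003,-0.0017]
    - [0,-0.003,-0.0017]
    - [0,-0.003,-0.0017]
    - [0,-0.003,-0.0017]
    - [0,-0.003,-0.0017]
  turn:
    - [0,0,0]
    - [0,0,0]
    - [0,0,0]
    - [0,0,0]
    - [0,0,0]
    - [0,0,0]
    - [0,0,0]
    - [0,0,0]
  gripper: [0,0,0,0,0,0,0,0]

```text
time: 4.2
eef_pos: [606.1, -49.7, 15.4]
orientation: [[0.0, 0.001, 1.0], [-0.0, 1.0, -0.001], [-1.0, -0.0, 0.0]]
ft_force: [0.9, 0.6, -0.3]
gripper_width: -0.1
```

```bash
cat > lk.py <<'E'
import sys,pickle
from cell import telemetry,camera
from h import *
n=sys.argv[1]
s=telemetry.observe();print("t",round(s["time"],2),"tcp",s["eef_pos"].round(1),"F",s["ft_force"].round(1))
c=camera("scene");pickle.dump(c,open(f"scene_{n}.pkl","wb"))
r=pose_scene(c,(float(sys.argv[2]),float(sys.argv[3])),deb=f"pics/d{n}.png");print(r[2]);rep(r[0],r[1])
E
python3 lk.py b 545 -65
```

```text
t 4.2 tcp [606.1 -49.7  15.4] F [ 0.9  0.6 -0.3]
(102.54460906982422, 141.86865234375)
ctr [548.6 -51.5] th -29.7
far-left [627.4 -44.7]
far-right [ 582.7 -122.8]
near-left [514.5  19.8]
near-right [469.9 -58.3]
a [ 0.868 -0.496] n [0.496 0.868]
```

View pics/db.png

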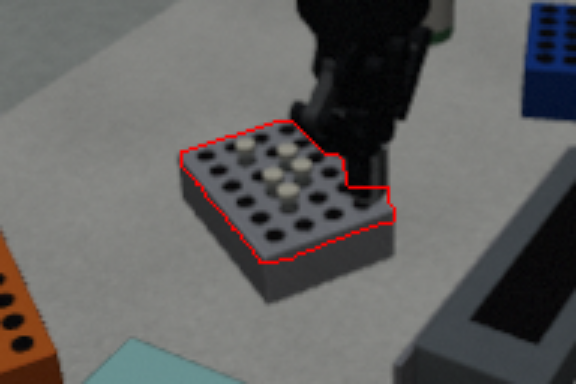

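```bash
cat >> h.py <<'E'
def proj(c,X):
    X=np.array(X,float).reshape(-1,3);q=(X-c["pose"][:3,3])@c["pose"][:3,:3]
    q=np.c_[q[:,0],-q[:,1],-q[:,2]]
    return cv2.projectPoints(q,np.zeros(3),np.zeros(3),c["mtx"],np.array(c["dist"]))[0].reshape(-1,2)
E
python3 - <<'E'
import pickle
from h import *
ims=[]
for n,t in (("a",(631.5,-2,13)),("b",(606.1,-49.7,15.4))):
    c=pickle.load(open(f"scene_{n}.pkl","rb"));o=cv2.resize(c["color"][170:290,220:400],None,fx=4,fy=4,interpolation=cv2.INTER_CUBIC)
    for p in proj(c,[t,(t[0],t[1],38),(t[0],t[1],60)]): cv2.circle(o,tuple(int(v) for v in (p-[220,170])*4+2),3,(0,255,255),-1)
    for p in proj(c,[(624.8,-48,38),(579.7,-126,38),(512.2,17,38),(467,-61,38)]): cv2.circle(o,tuple(int(v) for v in (p-[220,170])*4+2),3,(0,0,255),-1)
    ims.append(cv2.resize(o,None,fx=.8,fy=.62))
cv2.imwrite("pics/cmp.png",np.vstack(ims))
E
```

```text
(no output)
```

View pics/cmp.png

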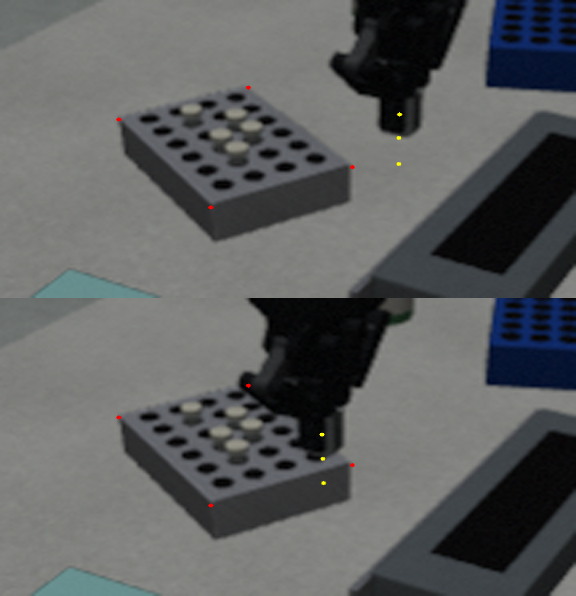

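```bash
python3 - <<'E'
import pickle
from h import *
for n,t in (("a",(631.5,-2,13)),("b",(606.1,-49.7,15.4))):
    c=pickle.load(open(f"scene_{n}.pkl","rb"));P=pts(c)
    p=proj(c,[(t[0],t[1],40)])[0].astype(int);print(p)
    for v in range(p[1]-14,p[1]+10,1): print(v,[tuple(P[v,u].round().astype(int).tolist()) for u in (p[0]-2,p[0]+1,p[0]+4)],c["color"][v,p[0]])
E
```

```text
[344 224]
210 [(641, -31, 92), (638, -14, 81), (641, -6, 78)] [5 2 2]
211 [(630, -10, 75), (638, -14, 79), (641, -7, 76)] [8 9 7]
212 [(630, -10, 72), (638, -13, 76), (641, -7, 74)] [8 6 6]
213 [(632, -14, 73), (639, -14, 75), (641, -6, 71)] [5 3 3]
214 [(632, -14, 71), (639, -15, 73), (641, -6, 69)] [12  9  9]
215 [(630, -10, 66), (638, -13, 70), (642, -8, 68)] [8 9 6]
216 [(633, -15, 67), (640, -16, 70), (642, -8, 66)] [7 8 5]
217 [(632, -14, 64), (638, -12, 65), (641, -6, 62)] [7 7 7]
218 [(630, -9, 59), (638, -14, 64), (641, -7, 61)] [3 3 2]
219 [(631, -12, 58), (639, -16, 63), (641, -7, 58)] [6 5 5]
220 [(632, -12, 56), (639, -14, 59), (641, -5, 55)] [10 10  9]
221 [(632, -13, 55), (638, -12, 56), (642, -8, 55)] [8 5 4]
222 [(632, -13, 53), (638, -13, 54), (642, -8, 53)] [6 7 7]
223 [(629, -7, 45), (636, -7, 48), (642, -8, 51)] [21 19 20]
224 [(905, -560, 470), (636, -8, 46), (642, -7, 47)] [68 69 68]
225 [(605, 42, 3), (610, 45, 2), (616, 47, 3)] [112 114 113]
226 [(607, 37, 4), (612, 42, 2), (617, 45, 2)] [127 130 129]
227 [(610, 32, 5), (613, 39, 3), (619, 42, 2)] [126 129 12
[... 1187 characters left out ...]
, -53, 45), (611, -56, 49), (617, -54, 50)] [29 30 29]
233 [(601, -50, 40), (611, -55, 47), (611, -45, 40)] [36 34 35]
234 [(604, -55, 42), (608, -51, 41), (614, -49, 42)] [24 23 22]
235 [(604, -55, 39), (608, -51, 38), (615, -51, 41)] [56 53 52]
236 [(606, -58, 40), (610, -54, 39), (616, -53, 40)] [94 88 86]
237 [(608, -61, 40), (612, -58, 40), (616, -54, 38)] [106 100  98]
238 [(609, -64, 40), (614, -61, 40), (617, -56, 38)] [108 102 100]
239 [(611, -67, 40), (614, -62, 38), (618, -56, 36)] [82 77 76]
240 [(611, -67, 39), (614, -62, 36), (617, -56, 33)] [53 52 52]
241 [(610, -65, 35), (614, -61, 33), (617, -55, 30)] [54 54 54]
242 [(611, -67, 34), (614, -61, 30), (617, -55, 28)] [56 55 54]
```

The visible fingertip ends at z≈45 although the reported TCP is at z≈15. So the finger hovered over the block's edge, with no force, and nothing has moved. I'll back off and check the true tip height before pushing.

Request:
move_arm:
  slide:
    - [0,0.006,0.0035]
    - [0,0.006,0.0035]
    - [0,0.006,0.0035]
    - [0,0.006,0.0035]
    - [0,0.006,0.0035]
    - [0,0.006,0.0035]
    - [0,0.006,0.0035]
    - [0,0.003,0.001]
  turn:
    - [0,0,0]
    - [0,0,0]
    - [0,0,0]
    - [0,0,0]
    - [0,0,0]
    - [0,0,0]
    - [0,0,0]
    - [0,0,0]
  gripper: [0,0,0,0,0,0,0,0]

```text
time: 4.92
eef_pos: [632.6, -2.9, 15.4]
orientation: [[0.001, 0.0, 1.0], [0.0, 1.0, -0.0], [-1.0, 0.0, 0.001]]
ft_force: [0.4, -1.0, -0.2]
gripper_width: -0.0
```

```bash
python3 lk.py c 545 -55; python3 - <<'E'
from cell import telemetry,camera
from h import *
s=telemetry.observe();print(s)
c=camera("wrist");print(c["mtx"],c["dist"],c["mount"])
cv2.imwrite("pics/wr.png",c["color"])
T=np.eye(4);T[:3,:3]=s["orientation"];T[:3,3]=s["eef_pos"]
c["pose"]=T@c["mount"]
P=pts(c)
for u,v in((100,50),(320,50),(540,50),(100,200),(320,200),(540,200),(100,350),(320,350),(540,350)):print(u,v,P[v,u].round(),c["z_map"][v,u])
E
```

```text
t 4.92 tcp [632.6  -2.9  15.4] F [ 0.4 -1.  -0.2]
(94.10678100585938, 140.7159881591797)
ctr [546.2 -54.5] th -29.6
far-left [625.  -47.4]
far-right [ 580.6 -125.7]
near-left [511.9  16.7]
near-right [467.5 -61.6]
a [ 0.87  -0.494] n [0.494 0.87 ]
{'time': 4.9667, 'joint_pos': array([-0.07360685,  0.73047412, -0.0178692 ,  1.94593846,  0.0251639 ,
        0.46481601,  1.46178122]), 'joint_vel': array([ 0.01391504, -0.00266183,  0.00227685,  0.01412382,  0.0033942 ,
       -0.00493795,  0.01123784]), 'tau': array([ 1.87473994e+00, -7.57527423e+01,  2.91102938e+00, -1.38964319e+01,
        1.10412624e-01,  1.07647958e-01,  1.15435640e-02]), 'eef_pos': array([632.45723664,  -2.55792118,  15.36260047]), 'orientation': array([[ 5.12232345e-04, -3.91020650e-04,  9.99999792e-01],
       [ 6.90478207e-04,  9.99999685e-01,  3.90666923e-04],
       [-9.99999630e-01,  6.90277951e-04,  5.12502175e-04]]), 'ft_force': array([ 0.67845524,  0.61272375, -0.08034114]), 'ft_torque': array([-0.06450679,  0.01929437, -0.01983083]), 'gripper_width': -0.10009213262209213}
[[344.99338054   0.         320.3989561 ]
 [  0.         344.99338054 201.04698068]
 [  0.           0.           1.        ]] [-0.02181396  0.          0.          0.          0.        ] [[ 2.06747687e-05  3.21356359e-01 -9.46958336e-01 -1.70048818e+02]
 [ 1.00000000e+00  1.02391459e-05  2.53075372e-05  9.09428168e-01]
 [ 1.78287826e-05 -9.46958336e-01 -3.21356358e-01 -8.28388392e+01]
 [ 0.00000000e+00  0.00000000e+00  0.00000000e+00  1.00000000e+00]]
100 50 [536. -90.  38.] 135.64078
320 50 [537.  -2.  37.] 136.65428
540 50 [533. 108.   0.] 169.98726
100 200 [ 612. -128.   -1.] 196.16452
320 200 [612.  -2.   1.] 194.48083
540 200 [612. 124.   0.] 195.578
100 350 [ 690. -125.   32.] 190.16022
320 350 [691.  -2.  29.] 193.74826
540 350 [719. 147.  -0.] 230.30397
```

View pics/wr.png

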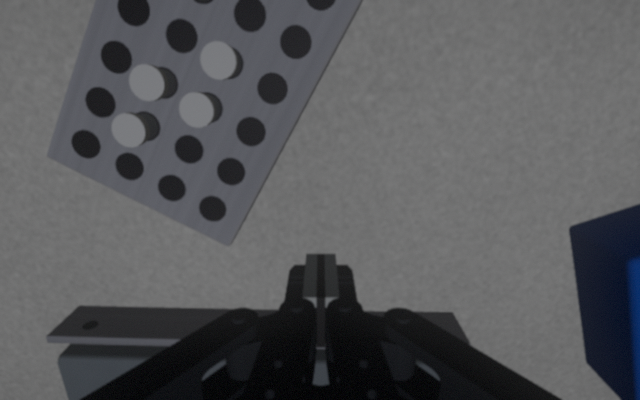

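```bash
python3 - <<'E'
from cell import telemetry,camera
from h import *
c=camera("wrist");c["pose"]=c["mount"]
for x in(10,0,-10,-20,-30,-40):print(x,proj(c,[(x,0,-11),(x,0,0),(x,0,11),(x,-14.5,0)]).round().tolist())
P=pts(c)
for v in range(246,320,4):print(v,P[v,320].round(),P[v,310].round(),P[v,330].round())
E
```

```text
10 [[319.0, 219.0], [319.0, 237.0], [319.0, 254.0], [293.0, 237.0]]
0 [[319.0, 226.0], [319.0, 245.0], [319.0, 263.0], [292.0, 245.0]]
-10 [[319.0, 234.0], [319.0, 253.0], [319.0, 272.0], [291.0, 253.0]]
-20 [[319.0, 242.0], [319.0, 263.0], [319.0, 282.0], [289.0, 263.0]]
-30 [[318.0, 252.0], [318.0, 273.0], [318.0, 294.0], [287.0, 273.0]]
-40 [[318.0, 263.0], [318.0, 285.0], [318.0, 307.0], [285.0, 285.0]]
246 [15.  1.  8.] [13. -5.  7.] [15.  7.  8.]
250 [16.  1. 11.] [16. -5. 11.] [14.  7. 10.]
254 [-31.   1. -10.] [-31.  -4. -11.] [-30.   5. -10.]
258 [-35.   1. -11.] [-35.  -4. -11.] [-35.   5. -11.]
262 [-39.   1. -11.] [-39.  -4. -11.] [-39.   5. -11.]
266 [-43.   1. -11.] [-43.  -3. -11.] [-42.   5. -11.]
270 [-46.   1. -11.] [-46.  -3. -11.] [-46.   5. -11.]
274 [-50.   1. -11.] [-50.  -3. -12.] [-49.   5. -11.]
278 [-52.   1. -11.] [-52.  -3. -11.] [-53.   5. -12.]
282 [-55.   1. -11.] [-55.  -3. -11.] [-54.   5. -10.]
286 [-58.   1. -11.] [-58.  -3. -11.] [-58.   5. -11.]
290 [-60.   1. -11.] [-61.  -3. -11.] [-61.   4. -11.]
294 [-64.   1. -11.] [-63.  -3. -11.] [-62.   4. -10.]
298 [-65.   1. -11.] [-65.  -3. -11.] [-65.   4. -11.]
302 [-65.   1.  -9.] [-69.  -3. -12.] [-69.   4. -12.]
306 [-65.   1.  -7.] [-72.  -3. -12.] [-72.   4. -12.]
310 [-65.   1.  -5.] [-74.  -3. -12.] [-74.   4. -12.]
314 [-65.   1.  -4.] [-76.  -2. -12.] [-76.   4. -12.]
318 [-65.   1.  -2.] [-78.  -2. -12.] [-77.   4. -12.]
```

Both cameras and the absence of contact agree that the real fingertip is 30 mm behind the stated TCP, at tool x≈-30, and about 13 mm × 22 mm in section. I'll take the tip as TCP z + 30 and descend so the tip is at z≈22. That leaves the body about 10 mm above the tubes.

Request:
move_arm:
  slide:
    - [0.006,0,0]
    - [0.006,0,0]
    - [0.006,0,0]
    - [0.0055,0,0]
    - [0,-0.003,-0.0018]
    - [0,-0.003,-0.0018]
    - [0,-0.003,-0.0018]
    - [0,-0.003,-0.0018]
  turn:
    - [0,0,0]
    - [0,0,0]
    - [0,0,0]
    - [0,0,0]
    - [0,0,0]
    - [0,0,0]
    - [0,0,0]
    - [0,0,0]
  gripper: [0,0,0,0,0,0,0,0]

```text
time: 5.73
eef_pos: [624.4, -17.0, -7.9]
orientation: [[0.0, 0.002, 1.0], [-0.0, 1.0, -0.002], [-1.0, -0.0, 0.0]]
ft_force: [0.3, -0.1, 0.4]
gripper_width: 0.3
```

```bash
python3 lk.py d 545 -55;
```

```text
t 5.73 tcp [624.4 -17.   -7.9] F [ 0.3 -0.1  0.4]
(98.56949615478516, 140.89202880859375)
ctr [547.2 -53. ] th -29.3
far-left [625.9 -45.5]
far-right [ 581.9 -124. ]
near-left [512.5  18.1]
near-right [468.5 -60.4]
a [ 0.872 -0.489] n [0.489 0.872]
```

View pics/dd.png

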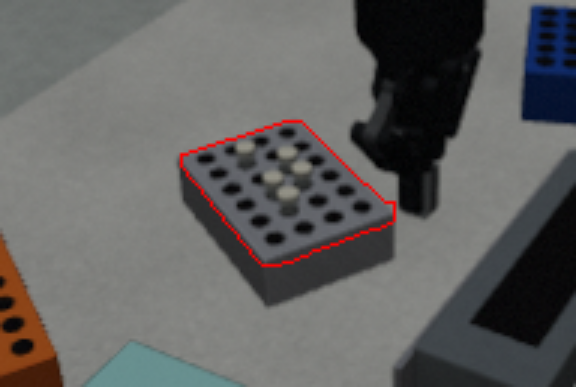

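```bash
python3 - <<'E'
import pickle
from h import *
c=pickle.load(open("scene_d.pkl","rb"));P=pts(c)
dk=(c["color"].max(2)<35)&(c["z_map"]>0)
Q=P[dk]-np.array([624.4,-17,0]);Q=Q[(abs(Q[:,0])<60)&(abs(Q[:,1])<80)&(Q[:,2]>15)&(Q[:,2]<150)]
for k in range(-70,70,7):
    q=Q[(Q[:,1]>=k)&(Q[:,1]<k+7)]
    if len(q): i=q[:,2].argmin();print("dy",k,q[i].round(),len(q), np.percentile(q[:,2],5).round())
E
```

```text
dy -70 [-38. -69.  40.] 7 40.0
dy -63 [-35. -56.  42.] 67 104.0
dy -56 [-32. -55.  39.] 54 40.0
dy -49 [-52. -46.  40.] 67 41.0
dy -42 [-25. -37.  40.] 162 44.0
dy -35 [-18. -34.  40.] 115 70.0
dy -28 [-38. -26.  39.] 82 40.0
dy -21 [-41. -20.  39.] 137 41.0
dy -14 [ -4. -10.  29.] 204 33.0
dy -7 [-5. -5. 23.] 53 29.0
dy 0 [10.  1. 27.] 69 49.0
dy 7 [12.  7. 68.] 81 75.0
dy 14 [12. 20. 74.] 30 84.0
dy 21 [10. 23. 69.] 12 70.0
dy 28 [11. 29. 75.] 14 76.0
dy 35 [12. 36. 87.] 20 87.0
dy 42 [11. 42. 90.] 17 94.0
dy 49 [ 11.  51. 101.] 23 104.0
dy 56 [ 11.  58. 113.] 2 113.0
```

The knuckles sit at z≥68 and clear the tubes (52). Now the real first push.

Request:
move_arm:
  slide:
    - [0,-0.0025,-0.0002]
    - [0,-0.0025,-0.0002]
    - [0,-0.0025,-0.0002]
    - [0,-0.0025,-0.0002]
    - [0,-0.0025,-0.0002]
    - [0,-0.0025,-0.0002]
    - [0,-0.0025,-0.0002]
    - [0,-0.0025,-0.0002]
  turn:
    - [0,0,0]
    - [0,0,0]
    - [0,0,0]
    - [0,0,0]
    - [0,0,0]
    - [0,0,0]
    - [0,0,0]
    - [0,0,0]
  gripper: [0,0,0,0,0,0,0,0]

```text
time: 6.45
eef_pos: [623.4, -36.0, -8.0]
orientation: [[0.001, 0.001, 1.0], [0.001, 1.0, -0.001], [-1.0, 0.001, 0.001]]
ft_force: [1.6, 2.1, -0.1]
gripper_width: -0.1
```

Request:
move_arm:
  slide:
    - [0,-0.003,-0.0017]
    - [0,-0.003,-0.0017]
    - [0,-0.003,-0.0017]
    - [0,-0.003,-0.0017]
    - [0,-0.003,-0.0017]
    - [0,-0.003,-0.0017]
    - [0,-0.003,-0.0017]
    - [0,-0.003,-0.0017]
  turn:
    - [0,0,0]
    - [0,0,0]
    - [0,0,0]
    - [0,0,0]
    - [0,0,0]
    - [0,0,0]
    - [0,0,0]
    - [0,0,0]
  gripper: [0,0,0,0,0,0,0,0]

```text
time: 7.12
eef_pos: [609.2, -60.7, -8.0]
orientation: [[0.0, 0.001, 1.0], [0.0, 1.0, -0.001], [-1.0, 0.0, 0.0]]
ft_force: [3.6, 1.8, -0.2]
gripper_width: 0.0
```

```bash
python3 lk.py e 545 -65
```

```text
t 7.12 tcp [609.2 -60.7  -8. ] F [ 3.6  1.8 -0.2]
(119.38983154296875, 142.34498596191406)
ctr [543.  -54.6] th -47.1
far-left [620.2 -71.5]
far-right [ 554.3 -132.9]
near-left [531.7  23.6]
near-right [465.8 -37.7]
a [ 0.681 -0.732] n [0.732 0.681]
```

View pics/de.png

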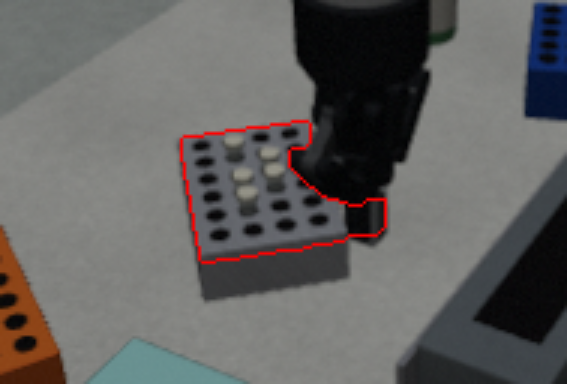

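Request:
move_arm:
  slide:
    - [0,0.006,0.006]
    - [0,0.006,0.006]
    - [-0.02,0,0]
    - [-0.03,0,0]
    - [-0.03,0,0]
    - [0,0,0]
    - [0,0,0]
    - [0,0,0]
  turn:
    - [0,0,0]
    - [0,0,0]
    - [0,0,0]
    - [0,0,0]
    - [0,0,0]
    - [0,0,0]
    - [0,0,0]
    - [0,0,0]
  gripper: [0,0,0,0,0,0,0,0]

```text
time: 7.83
eef_pos: [621.0, -47.7, 71.6]
orientation: [[-0.001, 0.001, 1.0], [0.0, 1.0, -0.001], [-1.0, 0.0, -0.001]]
ft_force: [0.1, 0.5, 0.7]
gripper_width: -0.0
```

```bash
sed -i 's/&(sat<28)&/\&(sat<28)\&(col.max(2)>45)\&/' h.py; python3 lk.py f 540 -58
```

```text
t 7.83 tcp [621.  -47.7  71.6] F [0.1 0.5 0.7]
(90.45606994628906, 142.1575469970703)
ctr [532.  -64.7] th -47.5
far-left [609.1 -82.1]
far-right [ 542.8 -143. ]
near-left [521.2  13.7]
near-right [454.9 -47.2]
a [ 0.676 -0.737] n [0.737 0.676]
```

View pics/df.png

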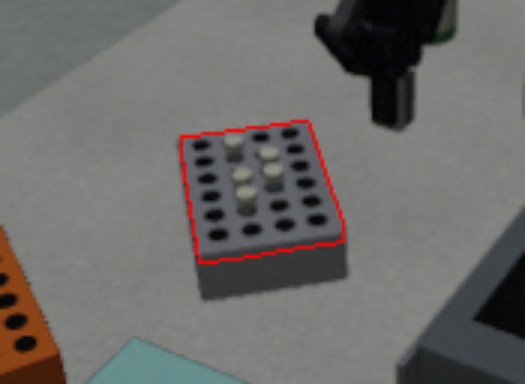

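Request:
move_arm:
  slide:
    - [0,-0.004,-0.026]
    - [0,-0.004,-0.026]
    - [0,-0.004,-0.026]
    - [0,-0.004,-0.026]
    - [0,-0.004,-0.026]
    - [0,-0.004,-0.026]
    - [0,-0.004,-0.022]
    - [0,0,0]
  turn:
    - [0,0,0]
    - [0,0,0]
    - [0,0,0]
    - [0,0,0]
    - [0,0,0]
    - [0,0,0]
    - [0,0,0]
    - [0,0,0]
  gripper: [0,0,0,0,0,0,0,0]

```text
time: 8.55
eef_pos: [436.9, -76.9, 70.9]
orientation: [[-0.008, 0.002, 1.0], [-0.0, 1.0, -0.002], [-1.0, -0.0, -0.008]]
ft_force: [-0.8, -0.4, -0.8]
gripper_width: -0.1
```

Request:
move_arm:
  slide:
    - [0.02,0,0]
    - [0.02,0,0]
    - [0.02,0,0]
    - [0.012,0,0]
    - [0.007,0,0]
    - [0,0,0]
    - [0,0,0]
    - [0,0,0]
  turn:
    - [0,0,0]
    - [0,0,0]
    - [0,0,0]
    - [0,0,0]
    - [0,0,0]
    - [0,0,0]
    - [0,0,0]
    - [0,0,0]
  gripper: [0,0,0,0,0,0,0,0]

```text
time: 9.22
eef_pos: [444.1, -76.2, -6.2]
orientation: [[-0.002, 0.001, 1.0], [0.001, 1.0, -0.001], [-1.0, 0.001, -0.002]]
ft_force: [-0.5, 0.0, -0.4]
gripper_width: -0.4
```

```bash
python3 lk.py g 532 -64
```

```text
t 9.22 tcp [444.1 -76.2  -6.2] F [-0.5  0.  -0.4]
(90.45606994628906, 142.76817321777344)
ctr [532.2 -64.9] th -47.5
far-left [609.3 -82.4]
far-right [ 543.  -143.2]
near-left [521.4  13.4]
near-right [455.1 -47.4]
a [ 0.676 -0.737] n [0.737 0.676]
```

View pics/dg.png

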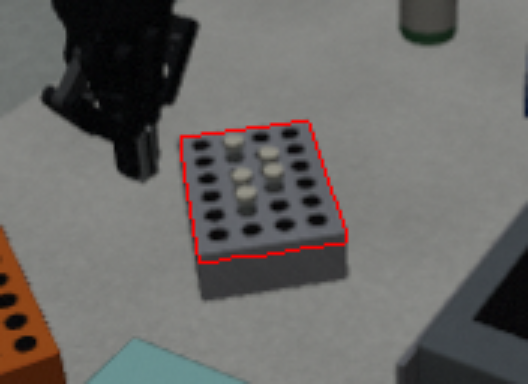

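Request:
move_arm:
  slide:
    - [0,0.0014,0.0015]
    - [0,0.0014,0.0015]
    - [0,0.0014,0.0015]
    - [0,0.0014,0.0015]
    - [0,0.0014,0.0015]
    - [0,0.0014,0.0015]
    - [0,0.0014,0.0015]
    - [0,0.0014,0.0015]
  turn:
    - [0,0,0]
    - [0,0,0]
    - [0,0,0]
    - [0,0,0]
    - [0,0,0]
    - [0,0,0]
    - [0,0,0]
    - [0,0,0]
  gripper: [0,0,0,0,0,0,0,0]

```text
time: 9.93
eef_pos: [454.8, -65.6, -6.2]
orientation: [[-0.004, 0.002, 1.0], [-0.0, 1.0, -0.002], [-1.0, -0.0, -0.004]]
ft_force: [-4.6, -2.9, 2.5]
gripper_width: 0.3
```

Request:
move_arm:
  slide:
    - [0,0.0021,0.0026]
    - [0,0.0021,0.0026]
    - [0,0.0021,0.0026]
    - [0,0.0021,0.0026]
    - [0,0.0021,0.0026]
    - [0,0.0021,0.0026]
    - [0,0.0021,0.0026]
    - [0,0.0021,0.0026]
  turn:
    - [0,0,0]
    - [0,0,0]
    - [0,0,0]
    - [0,0,0]
    - [0,0,0]
    - [0,0,0]
    - [0,0,0]
    - [0,0,0]
  gripper: [0,0,0,0,0,0,0,0]

```text
time: 10.6
eef_pos: [474.3, -48.5, -6.4]
orientation: [[-0.006, 0.001, 1.0], [-0.0, 1.0, -0.001], [-1.0, -0.0, -0.006]]
ft_force: [-5.4, -0.2, 2.1]
gripper_width: -0.0
```

```bash
python3 lk.py i 540 -64
```

```text
t 10.6 tcp [474.3 -48.5  -6.4] F [-5.4 -0.2  2.1]
(99.9548110961914, 142.86138916015625)
ctr [543.  -64.2] th -59.5
far-left [614.7 -97.3]
far-right [ 537.2 -143. ]
near-left [548.7  14.7]
near-right [471.2 -31. ]
a [ 0.508 -0.862] n [0.862 0.508]
```

View pics/di.png

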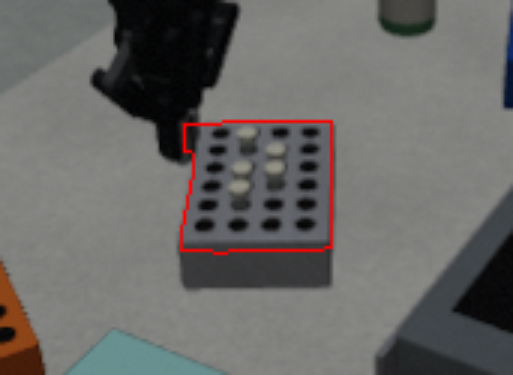

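Request:
move_arm:
  slide:
    - [0,0.001,0.0028]
    - [0,0.001,0.0028]
    - [0,0.001,0.0028]
    - [0,0.001,0.0028]
    - [0,0.001,0.0028]
    - [0,0.001,0.0028]
    - [0,0.001,0.0028]
    - [0,0.001,0.0028]
  turn:
    - [0,0,0]
    - [0,0,0]
    - [0,0,0]
    - [0,0,0]
    - [0,0,0]
    - [0,0,0]
    - [0,0,0]
    - [0,0,0]
  gripper: [0,0,0,0,0,0,0,0]

```text
time: 11.32
eef_pos: [497.0, -40.3, -6.4]
orientation: [[-0.006, 0.001, 1.0], [0.0, 1.0, -0.001], [-1.0, 0.0, -0.006]]
ft_force: [-6.3, -0.0, 3.2]
gripper_width: -0.1
```

Request:
move_arm:
  slide:
    - [0,-0.003,-0.006]
    - [0,-0.003,-0.006]
    - [0,0,0]
    - [0,0,0]
    - [0,0,0]
    - [0,0,0]
    - [0,0,0]
    - [0,0,0]
  turn:
    - [0,0,0]
    - [0,0,0]
    - [0,0,0]
    - [0,0,0]
    - [0,0,0]
    - [0,0,0]
    - [0,0,0]
    - [0,0,0]
  gripper: [0,0,0,0,0,0,0,0]

```text
time: 11.98
eef_pos: [487.5, -46.3, -6.1]
orientation: [[-0.001, 0.001, 1.0], [0.0, 1.0, -0.001], [-1.0, 0.0, -0.001]]
ft_force: [1.1, 0.1, -0.3]
gripper_width: 0.2
```

```bash
python3 lk.py j 550 -60
```

```text
t 11.98 tcp [487.5 -46.3  -6.1] F [ 1.1  0.1 -0.3]
(94.89788055419922, 140.94041442871094)
ctr [565.9 -62.6] th -69.4
far-left [ 630.9 -107.6]
far-right [ 546.7 -139.3]
near-left [585.2  14.1]
near-right [500.9 -17.6]
a [ 0.352 -0.936] n [0.936 0.352]
```

View pics/dj.png

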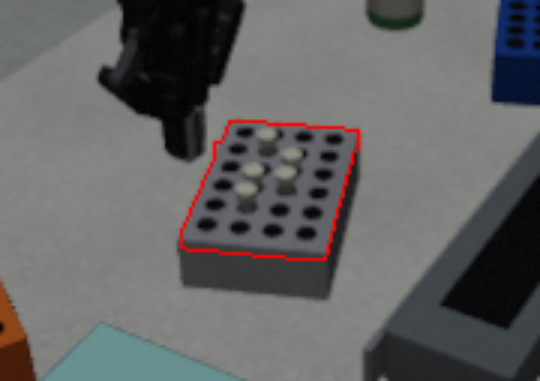

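Request:
move_arm:
  slide:
    - [0,0.0065,0]
    - [0,0.0065,0]
    - [0,0,0.002]
    - [0,0,0.002]
    - [0,0,0.002]
    - [0,0,0.002]
    - [0,0,0.0025]
    - [0,0,0.0025]
  turn:
    - [0,0,0]
    - [0,0,0]
    - [0,0,0]
    - [0,0,0]
    - [0,0,0]
    - [0,0,0]
    - [0,0,0]
    - [0,0,0]
  gripper: [0,0,0,0,0,0,0,0]

```text
time: 12.7
eef_pos: [497.6, -33.6, -6.4]
orientation: [[-0.007, 0.001, 1.0], [-0.0, 1.0, -0.001], [-1.0, -0.0, -0.007]]
ft_force: [-6.2, 1.9, 2.6]
gripper_width: 0.1
```

Request:
move_arm:
  slide:
    - [0,0,0.0025]
    - [0,0,0.0025]
    - [0,0,0.0025]
    - [0,0,0.0025]
    - [0,0,0.0025]
    - [0,0,0.0025]
    - [0,0,0.0025]
    - [0,0,0.0025]
  turn:
    - [0,0,0]
    - [0,0,0]
    - [0,0,0]
    - [0,0,0]
    - [0,0,0]
    - [0,0,0]
    - [0,0,0]
    - [0,0,0]
  gripper: [0,0,0,0,0,0,0,0]

```text
time: 13.37
eef_pos: [517.8, -33.3, -6.5]
orientation: [[-0.006, 0.001, 1.0], [0.0, 1.0, -0.001], [-1.0, 0.0, -0.006]]
ft_force: [-5.4, 2.3, 3.0]
gripper_width: -0.0
```

Request:
move_arm:
  slide:
    - [0,0,-0.006]
    - [0,0,-0.006]
    - [0,0,-0.005]
    - [0,0,0]
    - [0,0,0]
    - [0,0,0]
    - [0,0,0]
    - [0,0,0]
  turn:
    - [0,0,0]
    - [0,0,0]
    - [0,0,0]
    - [0,0,0]
    - [0,0,0]
    - [0,0,0]
    - [0,0,0]
    - [0,0,0]
  gripper: [0,0,0,0,0,0,0,0]

```text
time: 14.03
eef_pos: [503.6, -33.4, -6.1]
orientation: [[-0.001, 0.001, 1.0], [0.0, 1.0, -0.001], [-1.0, 0.0, -0.001]]
ft_force: [-1.5, 0.4, 0.8]
gripper_width: -0.1
```

```bash
python3 lk.py k 575 -58
```

```text
t 14.03 tcp [503.6 -33.4  -6.1] F [-1.5  0.4  0.8]
(95.36103057861328, 141.3865966796875)
ctr [584. -69.] th -76.3
far-left [ 643.1 -121.5]
far-right [ 555.6 -142.8]
near-left [612.3   4.8]
near-right [524.8 -16.5]
a [ 0.237 -0.972] n [0.972 0.237]
```

View pics/dk.png

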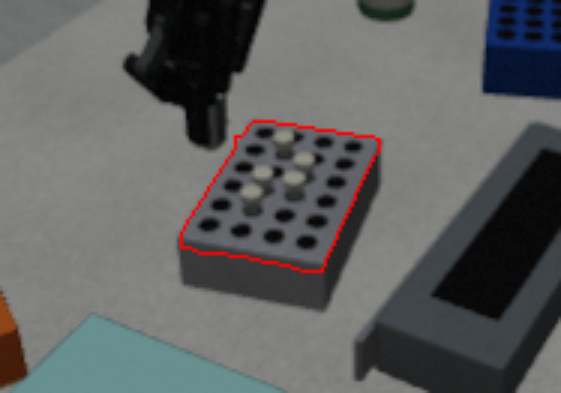

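Request:
move_arm:
  slide:
    - [0,0.006,0]
    - [0,0.001,0.003]
    - [0,0,0.003]
    - [0,0,0.0025]
    - [0,0,0.0025]
    - [0,0,0.0025]
    - [0,0,0.0025]
    - [0,0,0.0025]
  turn:
    - [0,0,0]
    - [0,0,0]
    - [0,0,0]
    - [0,0,0]
    - [0,0,0]
    - [0,0,0]
    - [0,0,0]
    - [0,0,0]
  gripper: [0,0,0,0,0,0,0,0]

```text
time: 14.75
eef_pos: [519.4, -26.4, -6.5]
orientation: [[-0.006, 0.001, 1.0], [0.0, 1.0, -0.001], [-1.0, 0.0, -0.006]]
ft_force: [-5.5, 2.7, 2.9]
gripper_width: 0.2
```

Request:
move_arm:
  slide:
    - [0,0.0006,0.0025]
    - [0,0.0006,0.0025]
    - [0,0.0006,0.0025]
    - [0,0.0006,0.0025]
    - [0,0.0006,0.0025]
    - [0,0.0006,0.0025]
    - [0,0.0006,0.0025]
    - [0,0.0006,0.0025]
  turn:
    - [0,0,0]
    - [0,0,0]
    - [0,0,0]
    - [0,0,0]
    - [0,0,0]
    - [0,0,0]
    - [0,0,0]
    - [0,0,0]
  gripper: [0,0,0,0,0,0,0,0]

```text
time: 15.42
eef_pos: [539.2, -21.4, -6.5]
orientation: [[-0.007, 0.001, 1.0], [0.0, 1.0, -0.001], [-1.0, 0.0, -0.007]]
ft_force: [-6.3, 1.4, 5.1]
gripper_width: -0.3
```

Request:
move_arm:
  slide:
    - [0,0,-0.006]
    - [0,0,-0.008]
    - [0,0,-0.01]
    - [0,0,-0.01]
    - [0,0,0]
    - [0,0,0]
    - [0,0,0]
    - [0,0,0]
  turn:
    - [0,0,0]
    - [0,0,0]
    - [0,0,0]
    - [0,0,0]
    - [0,0,0]
    - [0,0,0]
    - [0,0,0]
    - [0,0,0]
  gripper: [0,0,0,0,0,0,0,0]

```text
time: 16.08
eef_pos: [508.5, -21.5, -6.1]
orientation: [[-0.001, 0.001, 1.0], [0.0, 1.0, -0.001], [-1.0, 0.0, -0.001]]
ft_force: [-0.8, 0.1, 0.7]
gripper_width: 0.1
```

```bash
python3 lk.py l 595 -68
```

```text
t 16.08 tcp [508.5 -21.5  -6.1] F [-0.8  0.1  0.7]
(92.65106201171875, 140.0434112548828)
ctr [598.7 -72.7] th -88.1
far-left [ 645.8 -136.2]
far-right [ 555.9 -139.1]
near-left [641.6  -6.3]
near-right [551.7  -9.2]
a [ 0.032 -0.999] n [0.999 0.032]
```

View pics/dl.png

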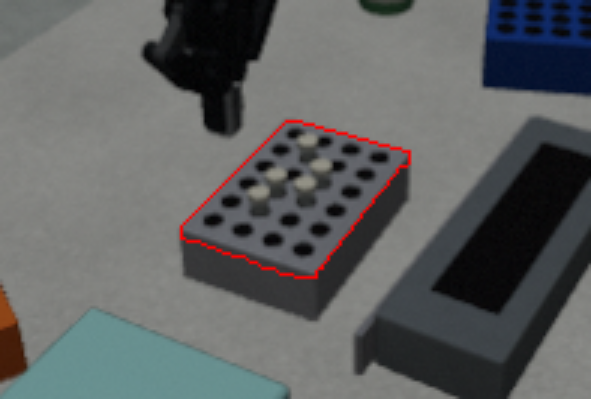

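The block is now at -88° with its long side facing the fence, 40 mm away. Next is a straight push at mid-side.

Request:
move_arm:
  slide:
    - [0,-0.012,0]
    - [0,-0.012,0]
    - [0,-0.012,0]
    - [0,-0.012,0]
    - [0,0,0.008]
    - [0,0,0.008]
    - [0,0,0.006]
    - [0,0,0.004]
  turn:
    - [0,0,0]
    - [0,0,0]
    - [0,0,0]
    - [0,0,0]
    - [0,0,0]
    - [0,0,0]
    - [0,0,0]
    - [0,0,0]
  gripper: [0,0,0,0,0,0,0,0]

```text
time: 16.8
eef_pos: [535.6, -68.6, -6.2]
orientation: [[-0.0, 0.0, 1.0], [0.001, 1.0, -0.0], [-1.0, 0.001, -0.0]]
ft_force: [-0.0, -0.4, 0.3]
gripper_width: -0.0
```

Request:
move_arm:
  slide:
    - [0,0,0.0025]
    - [0,0,0.0025]
    - [0,0,0.0025]
    - [0,0,0.0025]
    - [0,0,0.0025]
    - [0,0,0.0025]
    - [0,0,0.0025]
    - [0,0,0.0025]
  turn:
    - [0,0,0]
    - [0,0,0]
    - [0,0,0]
    - [0,0,0]
    - [0,0,0]
    - [0,0,0]
    - [0,0,0]
    - [0,0,0]
  gripper: [0,0,0,0,0,0,0,0]

```text
time: 17.47
eef_pos: [549.0, -69.7, -6.5]
orientation: [[-0.01, 0.001, 1.0], [-0.0, 1.0, -0.001], [-1.0, -0.0, -0.01]]
ft_force: [-10.4, 0.7, 8.6]
gripper_width: -0.0
```

```bash
python3 lk.py m 612 -72
```

```text
t 17.47 tcp [549.  -69.7  -6.5] F [-10.4   0.7   8.6]
(108.3732681274414, 139.5401153564453)
ctr [597.7 -73.2] th -89.0
far-left [ 643.8 -137.4]
far-right [ 553.8 -138.9]
near-left [641.6  -7.5]
near-right [551.6  -9. ]
a [ 0.017 -1.   ] n [1.    0.017]
```

View pics/dm.png

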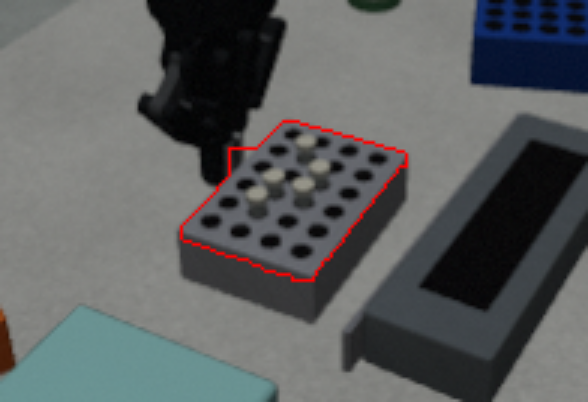

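Request:
move_arm:
  slide:
    - [0,0,0.002]
    - [0,0,0.002]
    - [0,0,0.002]
    - [0,0,0.002]
    - [0,0,0.002]
    - [0,0,0.002]
    - [0,0,0.002]
    - [0,0,0.002]
  turn:
    - [0,0,0]
    - [0,0,0]
    - [0,0,0]
    - [0,0,0]
    - [0,0,0]
    - [0,0,0]
    - [0,0,0]
    - [0,0,0]
  gripper: [0,0,0,0,0,0,0,0]

```text
time: 18.18
eef_pos: [565.2, -69.8, -6.6]
orientation: [[-0.01, 0.001, 1.0], [-0.0, 1.0, -0.001], [-1.0, -0.0, -0.01]]
ft_force: [-10.0, 0.6, 8.8]
gripper_width: -0.0
```

Request:
move_arm:
  slide:
    - [0,0,-0.006]
    - [0,0,-0.007]
    - [0,0,-0.008]
    - [0,0,-0.008]
    - [0,0,0]
    - [0,0,0]
    - [0,0,0]
    - [0,0,0]
  turn:
    - [0,0,0]
    - [0,0,0]
    - [0,0,0]
    - [0,0,0]
    - [0,0,0]
    - [0,0,0]
    - [0,0,0]
    - [0,0,0]
  gripper: [0,0,0,0,0,0,0,0]

```text
time: 18.85
eef_pos: [541.4, -69.6, -6.2]
orientation: [[-0.001, 0.001, 1.0], [0.0, 1.0, -0.001], [-1.0, 0.0, -0.001]]
ft_force: [-0.3, 0.4, 0.0]
gripper_width: 0.1
```

```bash
python3 lk.py o 620 -72
```

```text
t 18.85 tcp [541.4 -69.6  -6.2] F [-0.3  0.4  0. ]
(94.3719482421875, 139.50315856933594)
ctr [622.6 -74.4] th -89.6
far-left [ 668.  -139.1]
far-right [ 578.  -139.7]
near-left [667.1  -9.1]
near-right [577.1  -9.7]
a [ 0.007 -1.   ] n [1.    0.007]
```

View pics/do.png

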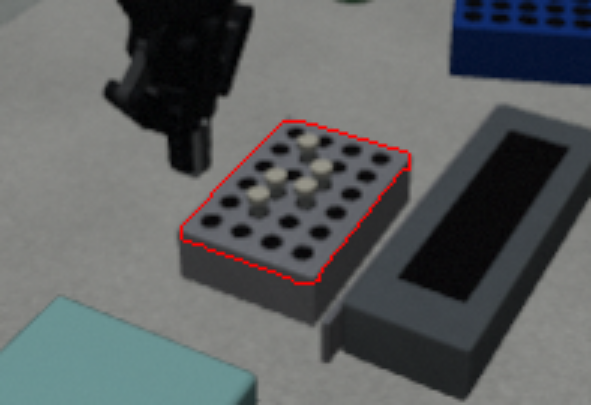

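Request:
move_arm:
  slide:
    - [0,0,0.006]
    - [0,0,0.006]
    - [0,0,0.005]
    - [0,0,0.004]
    - [0,0,0.0025]
    - [0,0,0.0025]
    - [0,0,0.0025]
    - [0,0,0.0025]
  turn:
    - [0,0,0]
    - [0,0,0]
    - [0,0,0]
    - [0,0,0]
    - [0,0,0]
    - [0,0,0]
    - [0,0,0]
    - [0,0,0]
  gripper: [0,0,0,0,0,0,0,0]

```text
time: 19.57
eef_pos: [567.3, -69.8, -6.7]
orientation: [[-0.01, 0.001, 1.0], [-0.0, 1.0, -0.001], [-1.0, -0.0, -0.01]]
ft_force: [-12.6, 1.6, 10.0]
gripper_width: -0.2
```

Request:
move_arm:
  slide:
    - [0,0,0.0015]
    - [0,0,0.0015]
    - [0,0,0.0015]
    - [0,0,0.0015]
    - [0,0,0.0015]
    - [0,0,0.001]
    - [0,0,0.001]
    - [0,0,0.001]
  turn:
    - [0,0,0]
    - [0,0,0]
    - [0,0,0]
    - [0,0,0]
    - [0,0,0]
    - [0,0,0]
    - [0,0,0]
    - [0,0,0]
  gripper: [0,0,0,0,0,0,0,0]

```text
time: 20.23
eef_pos: [577.9, -69.9, -6.7]
orientation: [[-0.009, 0.001, 1.0], [-0.0, 1.0, -0.001], [-1.0, -0.0, -0.009]]
ft_force: [-10.2, 0.3, 7.0]
gripper_width: -0.4
```

```bash
python3 lk.py p 635 -72
```

```text
t 20.23 tcp [577.9 -69.9  -6.7] F [-10.2   0.3   7. ]
(108.90708923339844, 143.205810546875)
ctr [629.6 -75.3] th -86.1
far-left [ 678.9 -137.1]
far-right [ 589.1 -143.2]
near-left [670.1  -7.4]
near-right [580.3 -13.5]
a [ 0.068 -0.998] n [0.998 0.068]
```

View pics/dp.png

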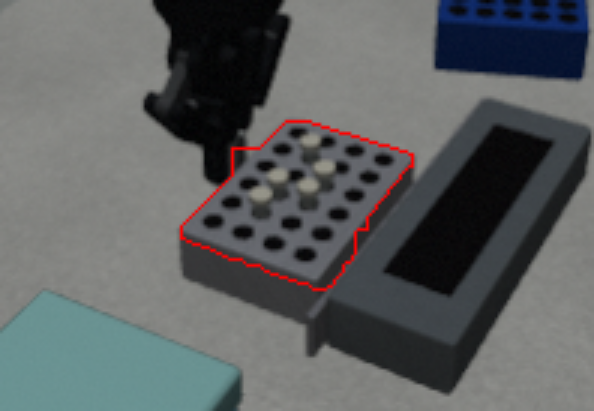

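Request:
move_arm:
  slide:
    - [0,0,0.001]
    - [0,0,0.001]
    - [0,0,0.001]
    - [0,0,0.001]
    - [0,0,0.001]
    - [0,0,0.001]
    - [0,0,0]
    - [0,0,0]
  turn:
    - [0,0,0]
    - [0,0,0]
    - [0,0,0]
    - [0,0,0]
    - [0,0,0]
    - [0,0,0]
    - [0,0,0]
    - [0,0,0]
  gripper: [0,0,0,0,0,0,0,0]

```text
time: 20.95
eef_pos: [582.0, -70.0, -6.8]
orientation: [[-0.013, 0.001, 1.0], [-0.001, 1.0, -0.001], [-1.0, -0.001, -0.013]]
ft_force: [-14.7, 0.6, 11.6]
gripper_width: -0.0
```

Request:
move_arm:
  slide:
    - [0,0,0.0005]
    - [0,0,0.0005]
    - [0,0,0.0005]
    - [0,0,0.0005]
    - [0,0,0.0005]
    - [0,0,0.0005]
    - [0,0,0]
    - [0,0,0]
  turn:
    - [0,0,0]
    - [0,0,0]
    - [0,0,0]
    - [0,0,0]
    - [0,0,0]
    - [0,0,0]
    - [0,0,0]
    - [0,0,0]
  gripper: [0,0,0,0,0,0,0,0]

```text
time: 21.62
eef_pos: [581.9, -70.0, -6.9]
orientation: [[-0.018, 0.001, 1.0], [-0.001, 1.0, -0.001], [-1.0, -0.001, -0.018]]
ft_force: [-21.7, 2.1, 17.8]
gripper_width: -0.2
```

The block has stopped against the fence at about 22 N. I'll back off, rise and move aside so the top camera can see.

Request:
move_arm:
  slide:
    - [0,0,-0.004]
    - [0,0,-0.006]
    - [0,0,-0.008]
    - [0,0,-0.01]
    - [0,0,-0.01]
    - [-0.02,0,0]
    - [-0.03,0,0]
    - [-0.04,0,0]
  turn:
    - [0,0,0]
    - [0,0,0]
    - [0,0,0]
    - [0,0,0]
    - [0,0,0]
    - [0,0,0]
    - [0,0,0]
    - [0,0,0]
  gripper: [0,0,0,0,0,0,0,0]

```text
time: 22.28
eef_pos: [551.1, -69.5, 82.7]
orientation: [[-0.006, 0.001, 1.0], [0.001, 1.0, -0.001], [-1.0, 0.001, -0.006]]
ft_force: [0.4, -0.6, -0.2]
gripper_width: 0.0
```

Request:
move_arm:
  slide:
    - [-0.04,0,0]
    - [-0.03,0.02,0]
    - [-0.02,0.03,0]
    - [0,0.04,0]
    - [0,0.04,0]
    - [0,0.04,0]
    - [0,0.04,0]
    - [0,0.04,0]
  turn:
    - [0,0,0]
    - [0,0,0]
    - [0,0,0]
    - [0,0,0]
    - [0,0,0]
    - [0,0,0]
    - [0,0,0]
    - [0,0,0]
  gripper: [0,0,0,0,0,0,0,0]

```text
time: 22.95
eef_pos: [553.1, 181.7, 173.9]
orientation: [[-0.001, 0.002, 1.0], [0.0, 1.0, -0.002], [-1.0, 0.0, -0.001]]
ft_force: [0.8, -0.4, 0.6]
gripper_width: 0.0
```

Request:
move_arm:
  slide:
    - [0,0.04,0]
    - [0,0.04,0]
    - [0,0.04,0]
    - [0,0.04,0]
    - [0,0.04,0]
    - [0,0,0]
    - [0,0,0]
    - [0,0,0]
  turn:
    - [0,0,0]
    - [0,0,0]
    - [0,0,0]
    - [0,0,0]
    - [0,0,0]
    - [0,0,0]
    - [0,0,0]
    - [0,0,0]
  gripper: [0,0,0,0,0,0,0,0]

```text
time: 23.62
eef_pos: [553.6, 379.5, 173.3]
orientation: [[-0.002, 0.001, 1.0], [-0.001, 1.0, -0.001], [-1.0, -0.001, -0.002]]
ft_force: [-0.1, -0.4, -0.3]
gripper_width: -0.2
```

```bash
python3 look.py q; python3 lk.py q 637 -72; python3 - <<'E'
import pickle
from h import *
c=pickle.load(open("top_q.pkl","rb"))
im=c["color"];cv2.imwrite("pics/topz.png",cv2.resize(im[110:230,290:430],None,fx=5,fy=5,interpolation=cv2.INTER_CUBIC))
m,P=block(c,lo=(570,-160),hi=(679,30))
n,l,st,ce=cv2.connectedComponentsWithStats(m);i=1+st[1:,4].argmax()
ct=max(cv2.findContours((l==i).astype(np.uint8),0,1)[0],key=cv2.contourArea)
r=cv2.minAreaRect(unproj(c,ct.reshape(-1,2),38)[:,:2].astype(np.float32));print(r);print(cv2.boxPoints(r))
c0=pickle.load(open("top0.pkl","rb"))
for nm,(y0,y1,x0,x1) in dict(rack=(135,210,205,280),box=(140,210,445,515),bottle=(228,262,216,252)).items():print(nm,np.abs(c["color"][y0:y1,x0:x1].astype(int)-c0["color"][y0:y1,x0:x1]).mean())
E
```

```text
t 23.62 tcp [553.6 379.5 173.3] F [-0.1 -0.4 -0.3]
t 23.72 tcp [554.3 378.3 173.7] F [ 0.6 -0.4 -0.1]
(138.62261962890625, 94.233642578125)
ctr [640.2 -75. ] th -90.4
far-left [ 684.7 -140.3]
far-right [ 594.7 -139.7]
near-left [685.6 -10.3]
near-right [595.6  -9.7]
a [-0.007 -1.   ] n [ 1.    -0.007]
((635.8397216796875, -75.05673217773438), (87.5257339477539, 130.9677734375), 0.38216274976730347)
[[ 591.64105    -9.866199]
 [ 592.5146   -140.83105 ]
 [ 680.0384   -140.24727 ]
 [ 679.16486    -9.28241 ]]
rack 3.563140740740741
box 3.9466666666666668
bottle 3.617102396514161
```

View pics/topz.png

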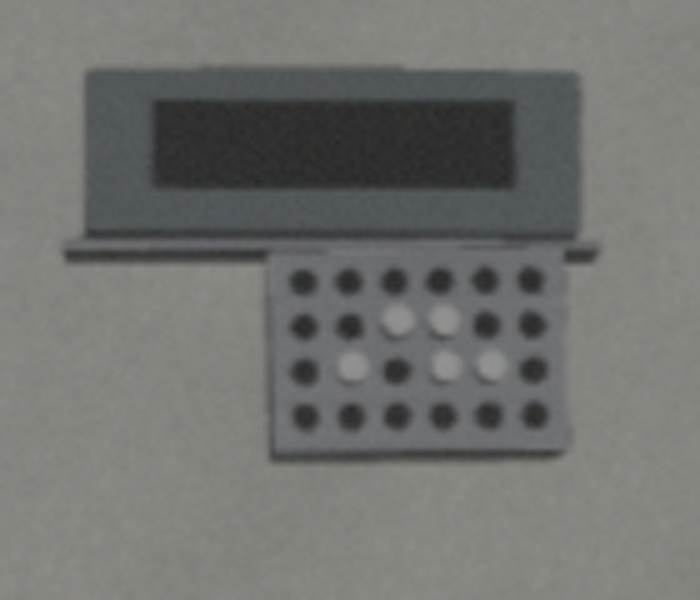

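View pics/dq.png

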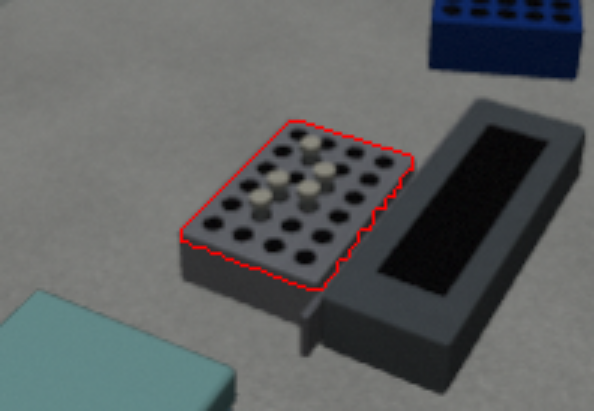

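View pics/top_q.png

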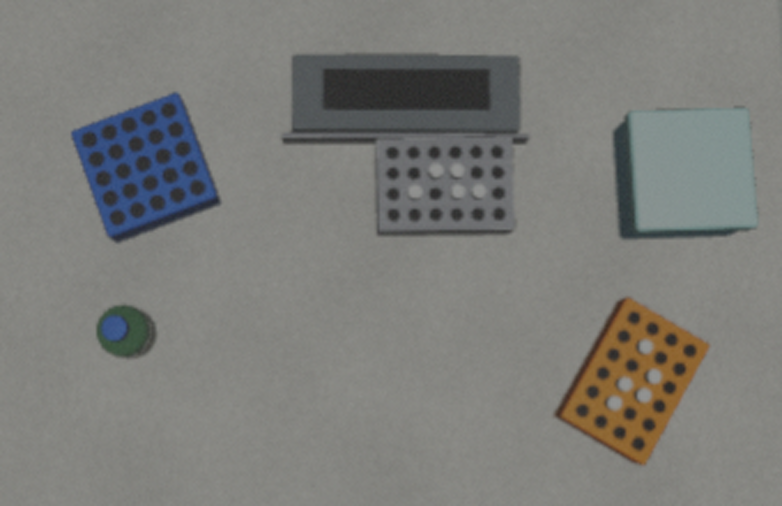

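```bash
cat > flush.py <<'E'
import pickle,sys
from h import *
c=pickle.load(open(sys.argv[1],"rb"));c0=pickle.load(open("top0.pkl","rb"))
g=c["color"].astype(float).mean(2)
# holes: dark blobs in block area
cx,cy,=320,0
roi=np.zeros_like(g,bool);u=unproj(c,[(0,0)],38)
sub=g.copy()
x0,x1,y0,y1=345,405,158,200
m=(g[y0:y1,x0:x1]<72).astype(np.uint8)
n,l,st,ce=cv2.connectedComponentsWithStats(m)
H=[]
for i in range(1,n):
    if 6<=st[i,4]<=40:
        w=(l==i)*(95-g[y0:y1,x0:x1]).clip(0)
        yy,xx=np.mgrid[y0:y1,x0:x1];H.append(((w*xx).sum()/w.sum(),(w*yy).sum()/w.sum()))
W=unproj(c,H,38)[:,:2]
# rows: group by x
o=np.argsort(W[:,0]);gr=[[o[0]]]
for k in o[1:]:
    if W[k,0]-W[gr[-1][-1],0]>9: gr.append([k])
    else: gr[-1].append(k)
for q in gr:
    if len(q)>2:
        p=np.polyfit(W[q,1],W[q,0],1);print("row n",len(q),"x",W[q,0].mean().round(1),"slope deg",np.degrees(p[0]).round(2), "y",np.sort(W[q,1]).round())
# fence: dark front-face line / strip top edge, subpixel along columns in the first picture and now
for nm,cc in(("first",c0),("now",c)):
    g=cc["color"].astype(float).mean(2);E=[]
    for u in range(306,407):
        if nm=="now" and 340<u<408: continue
        col=g[150:170,u];d=col[1:]-col[:-1]
        # bench->dark boundary (base of face): strongest positive step going down after row 160
        seg=d[9:16];k=seg.clip(0);E.append((u,150.5+9+(k*np.arange(7)).sum()/k.sum()))
    F=unproj(cc,E,0)[:,:2];p=np.polyfit(F[:,1],F[:,0],1);r=F[:,0]-np.polyval(p,F[:,1]);print(nm,"fence base slope deg",np.degrees(p[0]).round(2),"x at y=-10,-140",np.polyval(p,[-10,-140]).round(1),"res",r.std().round(2))
    E=[]
    for u in range(308,405):
        if nm=="now" and 340<u<408: continue
        col=g[150:170,u];d=col[:-1]-col[1:]
        seg=d[8:12].clip(0);E.append((u,150.5+8+(seg*np.arange(4)).sum()/seg.sum()))
    F=unproj(cc,E,30)[:,:2];p=np.polyfit(F[:,1],F[:,0],1);print(nm,"fence top-edge slope",np.degrees(p[0]).round(2),np.polyval(p,[-10,-140]).round(1))
E
python3 flush.py top_q.pkl
```

```text
row n 6 x 609.5 slope deg 0.34 y [-125. -105.  -85.  -64.  -45.  -24.]
row n 3 x 629.4 slope deg 0.29 y [-125.  -65.  -25.]
row n 4 x 649.4 slope deg 0.25 y [-125. -105.  -45.  -25.]
row n 6 x 669.4 slope deg 0.26 y [-125. -105.  -85.  -65.  -45.  -25.]
first fence base slope deg 0.96 x at y=-10,-140 [686.8 684.6] res 0.17
first fence top-edge slope 0.99 [686.4 684.2]
now fence base slope deg 0.66 x at y=-10,-140 [687.  685.5] res 0.14
now fence top-edge slope 0.49 [686.7 685.6]
```

The block is against the fence but about 0.6° off, a gap of roughly 1.5 mm at the +y end. There is time for one more gentle nudge on that end.

Request:
move_arm:
  slide:
    - [0,-0.038,0]
    - [0,-0.038,0]
    - [0,-0.038,0]
    - [0,-0.038,0]
    - [0,-0.038,0]
    - [0,-0.038,0]
    - [0,-0.038,0]
    - [0,-0.038,0]
  turn:
    - [0,0,0]
    - [0,0,0]
    - [0,0,0]
    - [0,0,0]
    - [0,0,0]
    - [0,0,0]
    - [0,0,0]
    - [0,0,0]
  gripper: [0,0,0,0,0,0,0,0]

```text
time: 24.43
eef_pos: [553.3, 73.0, 174.1]
orientation: [[-0.001, 0.003, 1.0], [-0.0, 1.0, -0.003], [-1.0, -0.0, -0.001]]
ft_force: [0.5, -0.1, -0.6]
gripper_width: -0.2
```

Request:
move_arm:
  slide:
    - [0,-0.038,0]
    - [0,-0.038,0]
    - [0,-0.025,0]
    - [0,-0.01,0]
    - [0.02,0,0]
    - [0.03,0,0]
    - [0.03,0,0]
    - [0.02,0,0]
  turn:
    - [0,0,0]
    - [0,0,0]
    - [0,0,0]
    - [0,0,0]
    - [0,0,0]
    - [0,0,0]
    - [0,0,0]
    - [0,0,0]
  gripper: [0,0,0,0,0,0,0,0]

```text
time: 25.1
eef_pos: [552.5, -35.2, 72.1]
orientation: [[-0.002, 0.002, 1.0], [0.001, 1.0, -0.002], [-1.0, 0.001, -0.002]]
ft_force: [-0.2, -0.0, 0.1]
gripper_width: -0.1
```

Request:
move_arm:
  slide:
    - [0.025,0,0]
    - [0.02,0,0]
    - [0.02,0,0]
    - [0.01,0,0]
    - [0.005,0,0]
    - [0,0,0]
    - [0,0,0]
    - [0,0,0]
  turn:
    - [0,0,0]
    - [0,0,0]
    - [0,0,0]
    - [0,0,0]
    - [0,0,0]
    - [0,0,0]
    - [0,0,0]
    - [0,0,0]
  gripper: [0,0,0,0,0,0,0,0]

```text
time: 25.77
eef_pos: [553.9, -34.8, -5.2]
orientation: [[-0.0, 0.001, 1.0], [0.0, 1.0, -0.001], [-1.0, 0.0, -0.0]]
ft_force: [0.4, 0.6, 0.7]
gripper_width: -0.1
```

Request:
move_arm:
  slide:
    - [0,0,0.006]
    - [0,0,0.006]
    - [0,0,0.005]
    - [0,0,0.004]
    - [0,0,0.003]
    - [0,0,0.002]
    - [0,0,0.001]
    - [0,0,0.001]
  turn:
    - [0,0,0]
    - [0,0,0]
    - [0,0,0]
    - [0,0,0]
    - [0,0,0]
    - [0,0,0]
    - [0,0,0]
    - [0,0,0]
  gripper: [0,0,0,0,0,0,0,0]

```text
time: 26.43
eef_pos: [581.2, -34.7, -6.4]
orientation: [[-0.002, 0.001, 1.0], [0.0, 1.0, -0.001], [-1.0, 0.0, -0.002]]
ft_force: [-0.6, 0.4, -0.2]
gripper_width: -0.1
```

Request:
move_arm:
  slide:
    - [0,0,0.001]
    - [0,0,0.001]
    - [0,0,0.001]
    - [0,0,0.001]
    - [0,0,0.001]
    - [0,0,0]
    - [0,0,0]
    - [0,0,0]
  turn:
    - [0,0,0]
    - [0,0,0]
    - [0,0,0]
    - [0,0,0]
    - [0,0,0]
    - [0,0,0]
    - [0,0,0]
    - [0,0,0]
  gripper: [0,0,0,0,0,0,0,0]

```text
time: 27.1
eef_pos: [582.9, -34.7, -6.6]
orientation: [[-0.008, 0.001, 1.0], [-0.0, 1.0, -0.001], [-1.0, -0.0, -0.008]]
ft_force: [-9.0, 1.9, 5.7]
gripper_width: -0.2
```

Request:
move_arm:
  slide:
    - [0,0,0.001]
    - [0,0,0.001]
    - [0,0,0.001]
    - [0,0,0.001]
    - [0,0,0]
    - [0,0,0]
    - [0,0,0]
    - [0,0,0]
  turn:
    - [0,0,0]
    - [0,0,0]
    - [0,0,0]
    - [0,0,0]
    - [0,0,0]
    - [0,0,0]
    - [0,0,0]
    - [0,0,0]
  gripper: [0,0,0,0,0,0,0,0]

```text
time: 27.77
eef_pos: [583.6, -34.5, -6.8]
orientation: [[-0.013, 0.001, 1.0], [-0.001, 1.0, -0.001], [-1.0, -0.001, -0.013]]
ft_force: [-16.8, 3.0, 12.8]
gripper_width: 0.0
```

Force is rising with no further motion, so it is seated. I'll retreat and check.

Request:
move_arm:
  slide:
    - [0,0,-0.004]
    - [0,0,-0.006]
    - [0,0,-0.008]
    - [0,0,-0.01]
    - [0,0,-0.01]
    - [-0.02,0,0]
    - [-0.03,0,0]
    - [-0.04,0,0]
  turn:
    - [0,0,0]
    - [0,0,0]
    - [0,0,0]
    - [0,0,0]
    - [0,0,0]
    - [0,0,0]
    - [0,0,0]
    - [0,0,0]
  gripper: [0,0,0,0,0,0,0,0]

```text
time: 28.43
eef_pos: [550.0, -34.6, 82.7]
orientation: [[-0.007, 0.001, 1.0], [0.0, 1.0, -0.001], [-1.0, 0.0, -0.007]]
ft_force: [0.1, -0.2, -0.8]
gripper_width: -0.0
```

Request:
move_arm:
  slide:
    - [-0.04,0,0]
    - [-0.03,0.02,0]
    - [-0.02,0.03,0]
    - [0,0.04,0]
    - [0,0.04,0]
    - [0,0.04,0]
    - [0,0.04,0]
    - [0,0.04,0]
  turn:
    - [0,0,0]
    - [0,0,0]
    - [0,0,0]
    - [0,0,0]
    - [0,0,0]
    - [0,0,0]
    - [0,0,0]
    - [0,0,0]
  gripper: [0,0,0,0,0,0,0,0]

```text
time: 29.1
eef_pos: [552.0, 216.7, 173.8]
orientation: [[-0.001, 0.002, 1.0], [0.0, 1.0, -0.002], [-1.0, -0.0, -0.001]]
ft_force: [0.6, -0.1, 0.4]
gripper_width: -0.0
```

Request:
move_arm:
  slide:
    - [0,0.04,0]
    - [0,0.04,0]
    - [0,0.04,0]
    - [0,0.04,0]
    - [0,0,0]
    - [0,0,0]
    - [0,0,0]
    - [0,0,0]
  turn:
    - [0,0,0]
    - [0,0,0]
    - [0,0,0]
    - [0,0,0]
    - [0,0,0]
    - [0,0,0]
    - [0,0,0]
    - [0,0,0]
  gripper: [0,0,0,0,0,0,0,0]

```text
time: 29.77
eef_pos: [553.2, 373.3, 173.6]
orientation: [[-0.002, 0.003, 1.0], [-0.001, 1.0, -0.003], [-1.0, -0.001, -0.002]]
ft_force: [0.4, -0.2, 0.2]
gripper_width: -0.1
```

```bash
python3 look.py r; python3 flush.py top_r.pkl
```

```text
t 29.77 tcp [553.2 373.3 173.6] F [ 0.4 -0.2  0.2]
row n 6 x 610.3 slope deg 1.03 y [-125. -104.  -84.  -64.  -44.  -24.]
row n 3 x 630.3 slope deg 1.08 y [-125.  -65.  -25.]
row n 4 x 650.2 slope deg 1.1 y [-125. -105.  -45.  -25.]
row n 6 x 670.2 slope deg 1.07 y [-126. -106.  -85.  -65.  -46.  -26.]
first fence base slope deg 0.96 x at y=-10,-140 [686.8 684.6] res 0.17
first fence top-edge slope 0.99 [686.4 684.2]
now fence base slope deg 0.67 x at y=-10,-140 [687.  685.5] res 0.14
now fence top-edge slope 0.45 [686.7 685.7]
```

View pics/top_r.png

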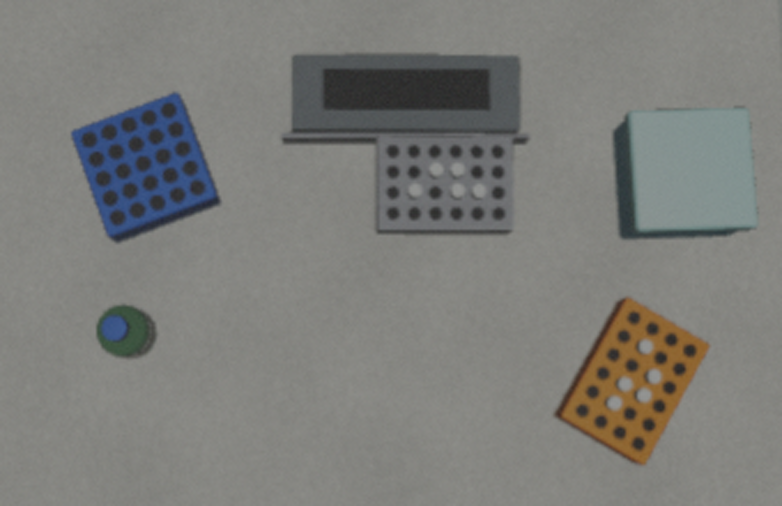

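The block is flush: 1.06° against the fence's 0.97°, with its front face at x≈685.3 against the fence's 685.5. It spans y≈-140 to -10, inside the fence. I'm handing the job in.

```bash
python3 -c "
from cell import robot
print(robot.finish_job())"
```

```text
the job is handed in; nothing more can be done
None
```

The block is flat against the fence and the job is handed in, with the arm clear, at about 30 s on the robot's clock. I turned it about 60° clockwise with shut-finger pushes, first at the far-left corner and then at the near-right corner. When the long side was within about 3° of the fence I pushed it on at mid-side, then nudged the +y end to seat it.

**Last checks (top camera):**
- The block is at 1.06° and the fence at 0.97° (from the first, unobstructed picture). The face gap is within about 0.3 mm, which is inside the camera calibration of about 2 mm.
- The block spans y from -140 to -10, inside the fence, which runs from about -157 to +79.
- The rack, box, bottle and orange look-alike look unmoved. The finger stayed clear of the tubes, and the largest push force I read was about 28 N at the wrist.

**Checks that disagreed:**
- **Fingertip position:** the real fingertip ends about 30 mm behind the stated TCP. My first approach therefore passed just over the block's edge without touching it; I found this in the cameras and corrected for it.
- **First seating push:** it left the block about 0.6° off the fence, which the final nudge fixed.
- **Fence angle:** read from the part still visible at the end, the fence comes out at 0.45 to 0.67° instead of 0.97°. That reading comes mostly from a short stretch of the fence, so I trusted the earlier one.

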